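Pack the test kit and lock its lid

TASK

Lay the amber square bottle flat in the empty, yellow-lined bay of the test-kit case, well below the rim, beside the other two bottles. Then shut the lid, push the orange stud right in and, keeping it in, turn it a quarter turn clockwise until it locks, and let go so that it springs back out; never force it round without pushing it in. Leave the glassware and bottles around the case alone.

Things in the scene. Friction and masses are not known exactly. Their poses are not given: they have to be found in the camera images.
- bottle_amber: Amber-brown square plastic bottle lying on its side, 80 long, 30 wide, 30 mm high; long axis its own x, the cap (22 mm round, 18 mm long) at -x. Origin: middle of its length, on its underside. White cap, 60 to 130 g. Lies on the table left or right of the case, turned up to 45 degrees from the robot's forward direction. Goes into the empty bay, either way round.
- bottle_green: Green square plastic bottle lying on its side, 80 long, 30 wide, 30 mm high; long axis its own x, the cap (22 mm round, 18 mm long) at -x. Origin: middle of its length, on its underside. Black cap. Already lies in a bay of the case and stays there.
- bottle_blue: Blue square plastic bottle lying on its side, 80 long, 30 wide, 30 mm high; long axis its own x, the cap (22 mm round, 18 mm long) at -x. Origin: middle of its length, on its underside. Black cap. Already lies in a bay of the case and stays there.
- liner: Yellow flat liner, 86 x 34 x 2 mm, fixed on the floor of the one empty bay (which of the three bays changes). Origin: centre of its underside, 5 mm above the table; long axis its own x, parallel to the case's x. The bottle lies on it, i.e. bottle origin 7 mm above the table.
- case: Black open case fixed to the table, 150 (x) x 250 (y) x 52 mm high, walls 5 mm. Origin: centre of its underside, on the table. Hinge on its far +x side; turned up to 15 degrees. Three bays at y = -74, 0, +74 mm, each 88 (x) x 36 mm, centred at x = 0, marked by 14 mm high ribs at the bay's ends only: over the middle 62 mm of a bay's length there are no side ribs, so fingers have room.
- lid (a joint): Hinge of the blue lid, rad: 0 = shut on the rim, grows as it opens up and away from the robot, stop at 1.75. Starts at 1.5 to 1.75. The hinge is stiff: the lid (0.35 kg) stays where it is left; a push of up to 4 N near its free edge moves it.
- lid_hinge (a point): On the hinge line of the lid, at the middle of its width: the case's +x edge, 52 mm above the table. The hinge line runs along the case's y.
- lid_edge (a point): On the lid: middle of its free edge, on its outer face (top face when shut, then 68 mm above the table). The lid is a slab 150 mm from hinge to free edge, 250 mm wide, 16 mm thick, hinged at its underside. Site axes: x from free edge to hinge, z out of the outer face. Only the stud stands out of this face; beside it the lid can be pushed freely.
- stud_grip (a point): Point to grip the stud, on its axis. The stud is an orange wing 12 mm thick (point x), 36 mm long (point y), 24 mm from the lid's free edge, mid-width. It reaches 12 to 40 mm above the lid's face, this point 32 mm (100 mm above the table, lid shut); steel collar below: radius 22, height 4 mm. Unlocked it lies along the free edge, white mark to a red dot; locked across it, mark to a green dot.
- stud_push (a joint): How far the stud is pushed in towards the lid, m: 0 out, 0.007 fully in. Spring: 4 N to start, 10 N fully in. It springs back when let go.
- stud_turn (a joint): Turn of the stud, rad: 0 unlocked (start), 1.57 = end stop; grows clockwise seen from above, lid shut. Turns only while pushed in 5 mm or more (else stopped at about 0.07); past 1.4 it springs out when let go and is locked against turning back. Let go earlier it stays 4.5 mm in, not locked. Takes under 0.2 N m. Turned with the lid open, its tongue keeps the lid from shutting.
- flask_red: Conical glass flask with red liquid, 76 mm wide at the foot, 108 mm tall, origin under its centre. Stands beside the case, on the side opposite the amber bottle; leave it alone.
- flask_violet: Conical glass flask with violet liquid, 76 mm wide, 108 mm tall, origin under its centre; bystander, leave alone.
- beaker: Glass beaker 68 mm wide, 85 mm tall, origin under its centre; bystander, leave alone.
- reagent: Round amber bottle with black cap, 60 mm wide, 120 mm tall, origin under its centre; bystander, leave alone.
- washer: White bottle with red cap, 64 mm wide, 140 mm tall, origin under its centre; bystander, leave alone.
- dish: White ceramic dish 80 mm wide, 28 mm tall, origin under its centre; bystander, leave alone.
- amber_mid (a point): Centre point of the amber bottle: 15 mm in from each long face, halfway along its 80 mm; 22 mm above the table when it lies on the liner.
- case_rim (a point): Centre of the case's mouth, at rim height (52 mm above the table). Inside, neighbouring bottles lie 44 mm apart, an outer bottle 31 mm from the side wall.
Not all that is in view belongs to the job. What is shaped like the bottle_amber but purple is not meant.

How it is judged:
By the outcome, as a careful person would: the job done as asked, in the order asked, and still so for the second after the job is handed in, with the robot touching nothing.
It also fails if it takes over 72 s, if anything falls off the work surface, if the arm or the gripper's body presses on something with over 40 N, if the wrist force passes 120 N, or if a joint passes its speed limit or range.

ROBOT

A 7-joint arm with a two-finger parallel gripper is mounted at the origin on the work surface. World frame = base frame: x ahead of the robot, y to its left, z up, the work surface at z = 0. Lengths are in m, angles in rad, forces in N, time in s.
With the tool pointing down it reaches from about 0.35 to 0.9 m from the base axis. Payload 8.1 kg.
Tool frame: the origin (TCP) lies midway between the tips of the shut fingers; the grasp point (between the pads) lies 19 mm behind it; x points along the fingers, z is the direction in which the jaws open and shut, and the axes are right-handed (so a half turn about x gives the same grasp; the last joint's range is limited). The gripper opens to 85 mm and grips with 20 to 120 N. Pads are 22 mm wide; open, the fingers measure 114 mm over their backs; the gripper's body (76 mm by 85 mm) begins 54 mm behind the grasp point. The pads swing forward as they close: fully open they stand 13 mm farther back than shut.
Start: joints at [-1.388, 0.434, 0.025, 1.573, -0.012, 1.134, -0.075], TCP at [0.176, 0.6, 0.202] pointing down, gripper open.
Joint ranges: [-2.62, 2.62], [-0.44, 2.09], [-1.27, 1.32], [0.08, 2.57], [-1.32, 4.46], [0.12, 2], [-2.74, 2.74]. Speed limits (rad/s): [2.22, 2.22, 3.01, 3.01, 3.14, 3.14, 3.14].

INTERFACE

Orientations are given as a unit quaternion [x, y, z, w].
In Python, from station import robot gives the robot as it stands. The module is installed in compiled form; this text tells all that it offers.
- The arm moves only by the tool move_arm, never from a script. Its argument "plan" is a list of rows, each an object with "slide": the shift along the tool's x, y, z as a fraction of full scale, a list of three; "twist": the turn, a rotation vector about the tool's x, y, z as a fraction of full scale, a list of three. In form: [{"slide": [dx, dy, dz], "twist": [rx, ry, rz]}, ...]. A call has 1 to 20 rows; each row is the pose to reach, as a shift and turn from the pose commanded when the call began, along the tool's axes at that moment; what a row does not reach only later rows make up. Full scale, the value 1, is 0.5 m for a shift and 45 degrees for a turn. A row lasts 1/8 s, in which the tool goes at most 62.5 mm and 10.7 degrees, less where a joint would pass 70% of its speed; a pose out of reach is approached as far as the arm can. A call with a number of a shift or a turn outside -1 to 1 is refused whole. A call with a gripper value outside its range is refused whole. "grip" is the gripper's target within -1 to 1 (fully open at 1, half-way at 0, shut at -1), set as the call begins (left out, the last holds). The fingers move at their own pace and stop on an object; "grip_force" is the grip in N (left out, the last holds). Time passes only in rows, so rows that repeat a pose let the fingers close. It gives the time, the measured TCP pose, the force and the opening at its end, in the units of the state.
- robot.observe(): the state, without advancing time (a new reading comes with each control period).
- robot.camera(name): name is "side" or "top"; returns the picture (400x640x3 uint8, red, green, blue); there is no depth.
- robot.camera_model(name): a dict with "fovy" (degrees; the focal length in pixels is half the picture's height over the tangent of half this angle, whatever the lens; pixels are square), "cx", "cy" (the principal point, pixels), "k1" (the pictures are not rectified: a ray, as slopes to the right and down, at radius r is drawn at 1 + k1 r^2 times it, then the intrinsics apply), "rvec" (rotation vector, rad) and "tvec" (3), from world to camera coordinates, as OpenCV has them. Camera axes: x right, y down, z forward; pixel columns grow to the right and rows downward; lengths in m; the calibration is good to about 2 mm. A picture is of the moment at which its call begins. camera_model takes no time and is no camera call.
- robot.close_job(): hands the job in, once; it reports no verdict.
The state is a dict: "t": time; "q": joint angles; "dq": joint speeds; "tau": joint torques, N m; "ee_pos": TCP position; "ee_rot": TCP orientation; "force": force on the tool from outside, world axes, zero at the start; "torque": the same for the moment, N m; "width": finger opening in m.
Only numpy, scipy, OpenCV 4.12 (cv2) and the standard library are available. Lean on these libraries where they do the work, as an engineer would, in place of code of your own. Each camera call takes 0.05 s, during which the arm holds its last target. There are 200 camera calls.

## Working session

There is one attempt and no reset: what is moved stays moved. The work goes in short steps, Python scripts to look and compute and a tool call to move; the robot and the scene stay as the last step left them, time stands still between calls to the robot, and variables do not carry over. Pictures are saved under pics/ and viewed, about 8 in all and at most 12, crops included, and the job is handed in when it is done.

Besides the shell and the picture viewer there is one more tool, called by a JSON object that holds its "op" and its "data", one argument or row to a line. move_arm: Moves the arm, as the interface text tells. Shift numbers are shares of 0.5 m and turn numbers shares of 45 degrees, none past 1 either way. Its arguments: {"type":"object","properties":{"plan":{"type":"array","items":{"type":"object","properties":{"slide":{"type":"array","items":{"type":"number"}},"twist":{"type":"array","items":{"type":"number"}}}}},"grip":{"type":"number"},"grip_force":{"type":"number"}},"required":["plan"]}

```bash
mkdir -p pics
cat > h.py <<'E'
import numpy as np, cv2
from scipy.spatial.transform import Rotation as R
from station import robot
def cam(n):
    m=robot.camera_model(n); f=200/np.tan(np.radians(m['fovy'])/2)
    return m,f,R.from_rotvec(m['rvec']).as_matrix(),np.array(m['tvec'])
def ray(n,u,v):
    m,f,Rm,t=cam(n); d=np.array([(u-m['cx'])/f,(v-m['cy'])/f]); p=d.copy()
    for _ in range(30): p=d/(1+m['k1']*(p@p))
    return -Rm.T@t, Rm.T@np.array([p[0],p[1],1])
def onz(n,u,v,z):
    o,d=ray(n,u,v); return o+d*(z-o[2])/d[2]
def proj(n,P):
    m,f,Rm,t=cam(n); c=Rm@np.array(P)+t; p=c[:2]/c[2]; p=p*(1+m['k1']*(p@p)); return p*f+[m['cx'],m['cy']]
def tri(a,b):
    (o1,d1),(o2,d2)=a,b; s=np.linalg.lstsq(np.c_[d1,-d2],o2-o1,rcond=None)[0]
    p,q=o1+s[0]*d1,o2+s[1]*d2; return (p+q)/2,np.linalg.norm(p-q)
def shot(n,name):
    im=robot.camera(n)[:,:,::-1].copy(); cv2.imwrite(f'pics/{name}.png',im); return im
def rel(p,Rt=None,s=None):
    """slide/twist fractions from current measured pose to world p, rotation Rt"""
    s=s or robot.observe(); R0=R.from_quat(s['ee_rot'])
    sl=R0.inv().apply(np.array(p)-s['ee_pos'])/0.5
    tw=np.zeros(3) if Rt is None else (R0.inv()*Rt).as_rotvec()/np.radians(45)
    return sl.round(4),tw.round(4)
E
python3 - <<'E'
from h import *
a=shot('top','t0');b=shot('side','s0')
s=robot.observe();print(s)
print(R.from_quat(s['ee_rot']).as_matrix().round(3))
for n in('top','side'):print(n,(-cam(n)[2].T@cam(n)[3]).round(3),cam(n)[1])
E
```

```text
{'t': 0.1, 'q': array([-1.38761966,  0.43518869,  0.024978  ,  1.57402807, -0.01160305,
        1.13402033, -0.07509878]), 'dq': array([ 1.20555131e-05, -7.66637048e-04, -1.09307831e-03, -7.00933559e-04,
        6.21282624e-04, -3.53662176e-04,  9.72617299e-04]), 'tau': array([ 5.16063476e-03, -6.71758175e+01,  1.02880239e+00, -3.16902959e+01,
        1.57089491e-02,  7.35933456e-03,  2.23750234e-06]), 'ee_pos': array([0.17610058, 0.59913792, 0.20147407]), 'ee_rot': array([-0.42403679,  0.56651516,  0.42332746,  0.56572718]), 'force': array([-1.05551804,  0.45037485, -0.19627546]), 'torque': array([-0.00530677, -0.03213569, -0.07807262]), 'width': 0.0855487815616304}
[[-0.    -0.959  0.282]
 [-0.001  0.282  0.959]
 [-1.    -0.    -0.001]]
top [0.4   0.008 1.244] 362.7065403122195
side [0.157 1.045 0.936] 456.3922547254137
```

View pics/t0.png

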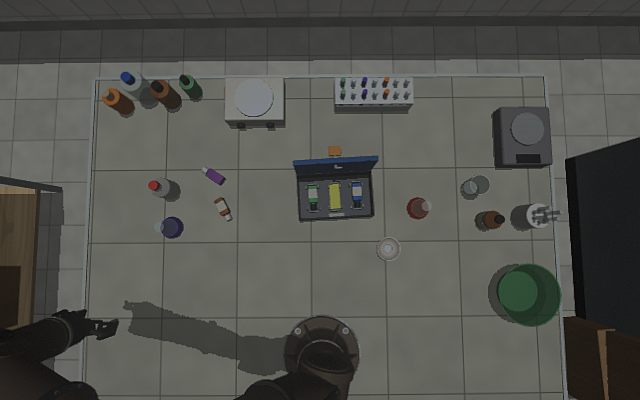

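View pics/s0.png

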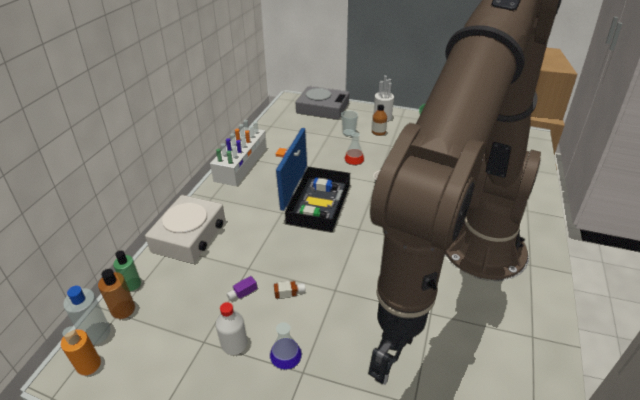

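Top view: amber bottle at about (222,209), purple decoy at (213,175), the case at (336,192) with the empty yellow bay in the middle (335,196), and the lid open. I'll zoom in and measure.

Run:
```python
from h import *
a=cv2.imread('pics/t0.png');b=cv2.imread('pics/s0.png')
A=cv2.resize(a[185:235,195:255],None,fx=6,fy=6,interpolation=cv2.INTER_CUBIC)
B=cv2.resize(a[140:230,285:385],None,fx=6,fy=6,interpolation=cv2.INTER_CUBIC)[:540,:430+10]
C=np.zeros((560,790,3),np.uint8);C[:300,:360]=A;C[:540,360:790]=B[:, :430]
S=cv2.resize(b[270:310,265:315],None,fx=5,fy=5);C[310:510,:250]=S
cv2.imwrite('pics/c1.png',C)
def blob(im,lo,hi,roi):
    h=cv2.cvtColor(im,cv2.COLOR_BGR2HSV);m=cv2.inRange(h,lo,hi);k=np.zeros_like(m);x0,y0,x1,y1=roi;k[y0:y1,x0:x1]=m[y0:y1,x0:x1]
    c=max(cv2.findContours(k,0,2)[0],key=cv2.contourArea);return k,c
# amber body + label + cap: full footprint in top = amber|white
k,c=blob(a,(5,120,40),(20,255,255),(205,190,240,225));y,x=np.nonzero(k);print('amber px',len(x),x.mean(),y.mean(),x.min(),x.max(),y.min(),y.max())
k,c=blob(a,(22,90,60),(35,255,255),(320,175,350,215));print('liner',cv2.minAreaRect(c));
r=cv2.boxPoints(cv2.minAreaRect(c));print([onz('top',*p,0.007).round(4) for p in r])
print('liner c',onz('top',*cv2.minAreaRect(c)[0],0.007))
# case mouth corners guess via dark mask
```

```text
amber px 49 221.9591836734694 207.44897959183675 215 228 198 214
liner ((334.24560546875, 195.6836395263672), (24.944625854492188, 9.977849960327148), 86.18592071533203)
[array([ 0.5667, -0.0303,  0.007 ]), array([ 0.5687, -0.0645,  0.007 ]), array([ 0.4829, -0.0691,  0.007 ]), array([ 0.4809, -0.0351,  0.007 ])]
liner c [ 0.52468901 -0.04977462  0.007     ]
```

View pics/c1.png

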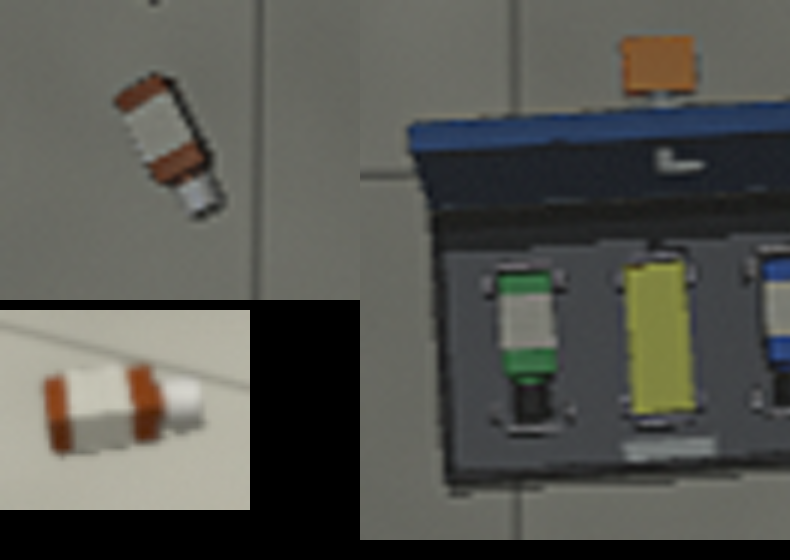

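Zoom: the amber bottle's top-face far edge is around crop (140,87), its body near end around (182,168) and its cap tip around (207,213), so the cap points towards the robot. The liner rectangle comes out at 86 x 34 mm, so the calibration looks sound. Next I'll compute the poses.

```bash
cat >> h.py <<'E'
def down(yaw): # tool x down, z (jaws) at yaw deg
    y=np.radians(yaw); z=np.array([np.cos(y),np.sin(y),0]); x=np.array([0,0,-1.]); return R.from_matrix(np.c_[x,np.cross(z,x),z])
E
python3 - <<'E'
from h import *
a=cv2.imread('pics/t0.png')
c=lambda u,v:(195+u/6-.4,185+v/6-.4)
f=onz('top',*c(140,87),.03);n=onz('top',*c(182,168),.03);t=onz('top',*c(207,213),.015)
d=f-n;print(f,n,t,'len',np.linalg.norm(d),'yaw',np.degrees(np.arctan2(d[1],d[0])),np.degrees(np.arctan2(*(f-t)[1::-1])))
u=d/np.linalg.norm(d);m=f-u*.040;print('mid from far',m,'mid from near',n+u*.022, 'from tip',t+u*.04)
h=cv2.cvtColor(a,cv2.COLOR_BGR2HSV);k=cv2.inRange(h,(100,120,50),(120,255,255));k[:140]=0;k[180:]=0;k[:,:285]=0;k[:,385:]=0
ys,xs=np.nonzero(k);print('blue',xs.min(),xs.max(),ys.min(),ys.max())
for fn in(np.min,np.max):
    X=np.arange(300,372);Y=np.array([fn(ys[xs==x]) for x in X]);p=np.polyfit(X,Y,1)
    P,Q=[onz('top',x,np.polyval(p,x),.2) for x in(300,371)];print('lid edge yaw',np.degrees(np.arctan2(-(P-Q)[0],(P-Q)[1])),P,Q)
for im,r,nm in((a,(320,140,350,165),'top'),(cv2.imread('pics/s0.png'),(265,140,300,165),'side')):
    h=cv2.cvtColor(im,cv2.COLOR_BGR2HSV);k=cv2.inRange(h,(5,150,80),(22,255,255));x0,y0,x1,y1=r;y,x=np.nonzero(k[y0:y1,x0:x1]);print('stud',nm,x.mean()+x0,y.mean()+y0,len(x))
m=(m+n+u*.022+t+u*.04)/3; yw=np.degrees(np.arctan2(u[1],u[0]));print(m,yw)
print(rel([m[0],m[1],.12],down(yw+90)))
E
```

```text
[0.51375986 0.34285967 0.03      ] [0.46810022 0.31856992 0.03      ] [0.44338972 0.30787995 0.015     ] len 0.05171841911581297 yaw 28.01182730645578 26.43114076659603
mid from far [0.47844583 0.32407352 0.03      ] mid from near [0.48752293 0.3289023  0.03      ] from tip [0.47870375 0.3266661  0.015     ]
blue 293 377 156 164
lid edge yaw 2.93342712327902 [0.6096877  0.05800693 0.2       ] [ 0.62032001 -0.14948232  0.2       ]
lid edge yaw 3.0820194720690095 [0.59910324 0.05803942 0.2       ] [ 0.61026562 -0.14927286  0.2       ]
stud top 334.12631578947367 150.16842105263157 95
stud side 280.5 152.06666666666666 60
[0.4815575  0.32654731 0.025     ] 28.01182730645578
(array([ 0.1636, -0.7398, -0.3506]), array([-9.864e-01, -1.900e-03, -6.000e-04]))
```

{"op": "move_arm", "data": {
  "plan": [
    {"slide": [0,-0.74,-0.35],"twist": [-0.986,0,0]},
    {"slide": [0,-0.74,-0.35],"twist": [-0.986,0,0]},
    {"slide": [0,-0.74,-0.35],"twist": [-0.986,0,0]},
    {"slide": [0,-0.74,-0.35],"twist": [-0.986,0,0]},
    {"slide": [0,-0.74,-0.35],"twist": [-0.986,0,0]},
    {"slide": [0,-0.74,-0.35],"twist": [-0.986,0,0]},
    {"slide": [0,-0.74,-0.35],"twist": [-0.986,0,0]},
    {"slide": [0,-0.74,-0.35],"twist": [-0.986,0,0]},
    {"slide": [0,-0.74,-0.35],"twist": [-0.986,0,0]},
    {"slide": [0,-0.74,-0.35],"twist": [-0.986,0,0]},
    {"slide": [0.16,-0.74,-0.35],"twist": [-0.986,0,0]},
    {"slide": [0.16,-0.74,-0.35],"twist": [-0.986,0,0]},
    {"slide": [0.16,-0.74,-0.35],"twist": [-0.986,0,0]}
  ],
  "grip": 1
}}

```text
t: 1.72
ee_pos: [0.4801, 0.3277, 0.1209]
ee_rot: [-0.606, 0.365, 0.607, 0.363]
force: [-0.1, 1.0, 0.5]
width: 0.0851
```

Run:
```python
from h import *
a=shot('top','t1');b=shot('side','s1');s=robot.observe();print(s['t'],s['ee_pos'],s['force'],s['width'])
print(rel([.4838,.3278,.006],down(118)))
print(proj('side',[.4785,.325,.015]))
C=np.zeros((400,760,3),np.uint8);C[:400,:360]=cv2.resize(a[180:240,195:249],(360,400));C[:400,360:]=cv2.resize(b[210:310,240:340],(400,400));cv2.imwrite('pics/c2.png',C)
```

```text
1.825 [0.48183341 0.32848112 0.12309982] [0.13616173 0.10663076 0.10592205] 0.08536513829933973
(array([ 0.2342, -0.0026, -0.0032]), array([0.0013, 0.0006, 0.0014]))
[290.25625261 287.65365806]
```

View pics/c2.png

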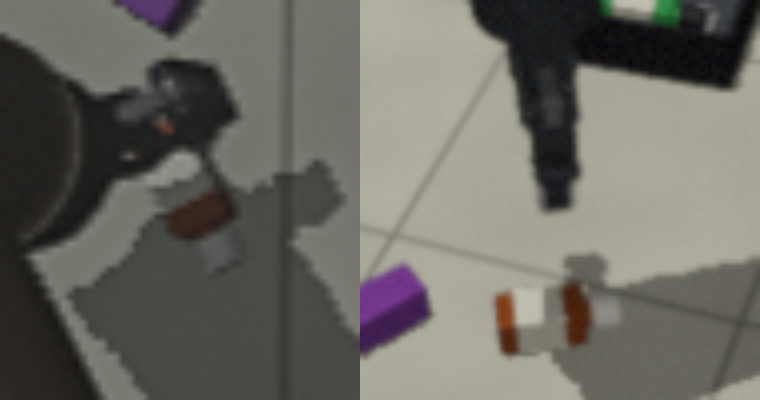

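The side view shows the bottle centred near (289,289), against a predicted (290,288). I'll descend and grip.

{"op": "move_arm", "data": {
  "plan": [
    {"slide": [0.1,-0.003,-0.003]},
    {"slide": [0.2,-0.003,-0.003]},
    {"slide": [0.234,-0.003,-0.003]},
    {"slide": [0.234,-0.003,-0.003]},
    {"slide": [0.234,-0.003,-0.003]}
  ]
}}

```text
invalid input
```

{"op": "move_arm", "data": {
  "plan": [
    {"slide": [0,0,0]},
    {"slide": [0,0,0]},
    {"slide": [0,0,0]},
    {"slide": [0,0,0]},
    {"slide": [0,0,0]},
    {"slide": [0,0,0]},
    {"slide": [0,0,0]},
    {"slide": [0,0,0]}
  ],
  "grip": -1,
  "grip_force": 40
}}

```text
invalid input
```

{"op": "move_arm", "data": {
  "plan": [
    {"slide": [-0.08,0,0]},
    {"slide": [-0.16,0,0]},
    {"slide": [-0.24,0,0]},
    {"slide": [-0.3,0,0]},
    {"slide": [-0.3,0,0]},
    {"slide": [-0.3,0,0]}
  ]
}}

```text
invalid input
```

Run:
```python
from h import *
a=shot('top','t2');b=shot('side','s2');s=robot.observe();print(s['t'],s['ee_pos'],s['force'],s['width'])
C=np.zeros((400,760,3),np.uint8);C[:400,:360]=cv2.resize(a[180:240,195:249],(360,400));C[:400,360:]=cv2.resize(b[190:290,240:340],(400,400));cv2.imwrite('pics/c3.png',C)
# bottle mid placed: liner centre; grasp offset +6mm along own x
y=np.radians(3);ctr=np.array([.5247,-.0498]);off=np.array([np.cos(y),np.sin(y)])
print('own offset guess',ctr+.006*off, rel([*(ctr+.006*off),.15],down(93)))
```

```text
1.925 [0.48241546 0.32838043 0.12365331] [-0.65424457  0.40976205 -0.25154544] 0.08568110602610761
own offset guess [ 0.53069178 -0.04948598] (array([-0.0537,  0.2697, -0.7125]), array([0.5561, 0.0013, 0.0028]))
```

View pics/c3.png

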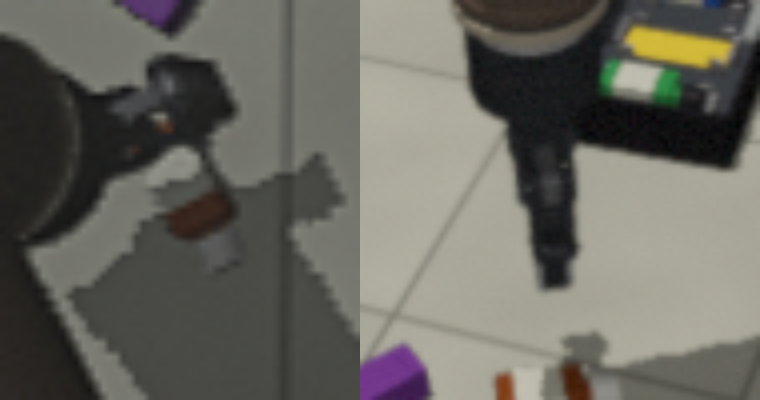

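The view is unchanged: all three moves were refused, since every row needs a twist. I'll resend them with it.

{"op": "move_arm", "data": {
  "plan": [
    {"slide": [0.1,-0.003,-0.003],"twist": [0,0,0]},
    {"slide": [0.2,-0.003,-0.003],"twist": [0,0,0]},
    {"slide": [0.234,-0.003,-0.003],"twist": [0,0,0]},
    {"slide": [0.234,-0.003,-0.003],"twist": [0,0,0]},
    {"slide": [0.234,-0.003,-0.003],"twist": [0,0,0]}
  ]
}}

```text
t: 2.55
ee_pos: [0.4852, 0.3279, 0.0072]
ee_rot: [0.606, -0.363, -0.606, -0.365]
force: [0.2, -0.3, -0.7]
width: 0.0856
```

{"op": "move_arm", "data": {
  "plan": [
    {"slide": [0,0,0],"twist": [0,0,0]},
    {"slide": [0,0,0],"twist": [0,0,0]},
    {"slide": [0,0,0],"twist": [0,0,0]},
    {"slide": [0,0,0],"twist": [0,0,0]},
    {"slide": [0,0,0],"twist": [0,0,0]},
    {"slide": [0,0,0],"twist": [0,0,0]},
    {"slide": [0,0,0],"twist": [0,0,0]},
    {"slide": [0,0,0],"twist": [0,0,0]}
  ],
  "grip": -1,
  "grip_force": 40
}}

```text
t: 3.55
ee_pos: [0.4839, 0.3268, 0.0052]
ee_rot: [-0.606, 0.364, 0.606, 0.364]
force: [0.2, 0.3, -0.6]
width: -0.0
```

{"op": "move_arm", "data": {
  "plan": [
    {"slide": [-0.08,0,0],"twist": [0,0,0]},
    {"slide": [-0.16,0,0],"twist": [0,0,0]},
    {"slide": [-0.24,0,0],"twist": [0,0,0]},
    {"slide": [-0.3,0,0],"twist": [0,0,0]},
    {"slide": [-0.3,0,0],"twist": [0,0,0]},
    {"slide": [-0.3,0,0],"twist": [0,0,0]}
  ]
}}

```text
t: 4.3
ee_pos: [0.4835, 0.3265, 0.1547]
ee_rot: [-0.606, 0.364, 0.606, 0.364]
force: [-0.2, 0.6, 0.1]
width: -0.0003
```

Run:
```python
from h import *
a=shot('top','t3');b=shot('side','s3');s=robot.observe();print(s['t'],s['ee_pos'],s['force'],s['width'])
C=np.zeros((400,760,3),np.uint8);C[:400,:360]=cv2.resize(a[180:240,195:249],(360,400));C[:400,360:]=cv2.resize(b[190:290,240:340],(400,400));cv2.imwrite('pics/c4.png',C)
y=np.radians(3);ctr=np.array([.5247,-.0498]);off=np.array([np.cos(y),np.sin(y)])
print(rel([*(ctr+.006*off),s['ee_pos'][2]],down(93)))
```

```text
4.4 [0.48324678 0.32630444 0.1540492 ] [ 0.75167007 -0.62875645  0.18180496] -6.666162195666037e-05
(array([ 0.0008,  0.269 , -0.7082]), array([ 0.5554, -0.001 , -0.0024]))
```

View pics/c4.png

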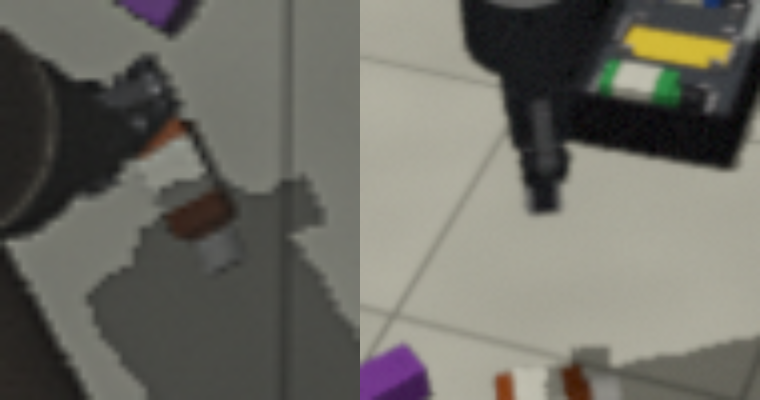

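The jaws shut on nothing: width is 0 and the bottle hasn't moved. In the side view the fingertips are at about (286,242), in the top view near (218,195). I'll compare that with where the reported TCP projects.

Run:
```python
from h import *
s=robot.observe();p=s['ee_pos']
print('tcp proj',proj('top',p),proj('side',p))
print('tri fingertip',tri(ray('top',217.5,195),ray('side',285.7,242.5)))
print('start tip at t0 proj',proj('top',[.176,.599,.2015]),proj('side',[.176,.599,.2015]))
m=[.4785,.325,.015];print('bottle', proj('top',m),proj('side',m))
print('bottle tri: cap tip',tri(ray('top',*(195+207/6-.4,185+213/6-.4)),ray('side',265+203/5-.4,270+(400-310)/5-.4)))
for n in('top','side'):print(n,robot.camera_model(n))
```

```text
tcp proj [211.9955715  205.37759729] [285.56164762 249.7003666 ]
tri fingertip (array([0.50307418, 0.30609637, 0.15622602]), np.float64(0.023292479835333144))
start tip at t0 proj [109.20574942 313.22258318] [390.22468533 372.38435981]
bottle [224.21289443 209.79540342] [290.25625261 287.65365806]
bottle tri: cap tip (array([0.44328147, 0.30897284, 0.01019204]), np.float64(0.0005753349298400714))
top {'fovy': 57.745559590247865, 'cx': 317.0965420769131, 'cy': 200.39153493002206, 'k1': -0.013431734775724923, 'rvec': array([ 2.16788833, -2.18399104,  0.09432523]), 'tvec': array([0.01286867, 0.5075003 , 1.204235  ])}
side {'fovy': 47.32794297388757, 'cx': 320.04116366477956, 'cy': 190.37467255545278, 'k1': -0.10872669157798327, 'rvec': array([ 0.42164131, -2.66286258,  1.31129521]), 'tvec': array([0.47829225, 0.16596207, 1.31762732])}
```

Run:
```python
from h import *
s=robot.observe();p=s['ee_pos'];Rm=R.from_quat(s['ee_rot']).as_matrix()
print(p,Rm.round(3))
C=np.zeros((480,800,3),np.uint8)
for i,(n,f,x0,y0) in enumerate((('top','t3',190,175),('side','s3',255,200))):
    im=cv2.imread(f'pics/{f}.png')[y0:y0+60,x0:x0+50]
    im=cv2.resize(im,None,fx=8,fy=8,interpolation=cv2.INTER_CUBIC);im=cv2.convertScaleAbs(im,alpha=1.8,beta=20)
    for q,c in((p,(0,0,255)),(p-.05*Rm[:,0],(0,255,255)),(p+.03*Rm[:,2],(0,255,0)),):
        u=(proj(n,q)-[x0,y0]+.5)*8;cv2.circle(im,tuple(int(k) for k in u),4,c,-1)
    C[:,i*400:i*400+400]=im
cv2.imwrite('pics/c5.png',C)
```

```text
[0.48324678 0.32630444 0.1540492 ] [[-0.002 -0.883 -0.469]
 [-0.001 -0.469  0.883]
 [-1.     0.002 -0.   ]]
```

View pics/c5.png

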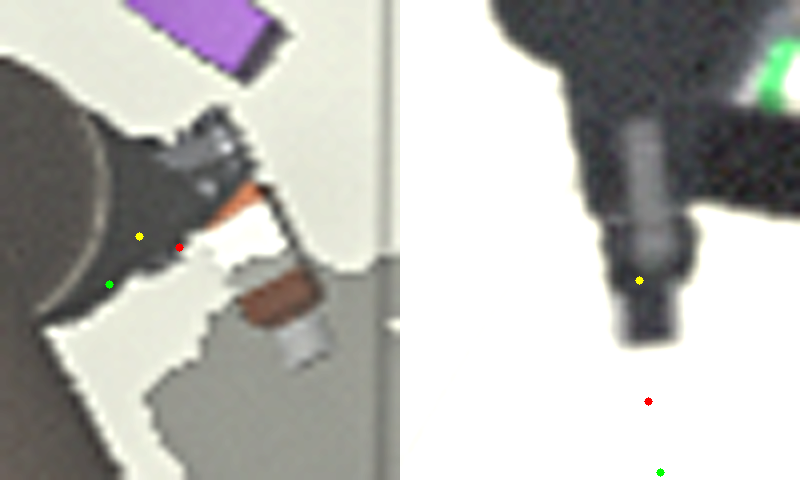

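Run:
```python
from h import *
p=robot.observe()['ee_pos']
print(tri(ray('side',285.8,242.2),(p,np.array([0,0,1.]))))
for dz in(0,.01,.02,.03,.04):print(dz,proj('top',p+[0,0,dz]),proj('side',p+[0,0,dz]))
# start pose, s0: dark tip
s0=cv2.imread('pics/s0.png');t0=cv2.imread('pics/t0.png')
P=np.array([.1761,.5991,.2015])
for n in('top','side'):print(n,[proj(n,P+[0,0,d]).round(1) for d in(0,.02,.04)])
C=np.zeros((480,800,3),np.uint8)
for i,(im,x0,y0) in enumerate(((t0,90,295),(s0,360,335))):
    C[:,i*400:i*400+400]=cv2.convertScaleAbs(cv2.resize(im[y0:y0+60,x0:x0+50],None,fx=8,fy=8,interpolation=cv2.INTER_CUBIC),alpha=1.8,beta=20)
cv2.imwrite('pics/c6.png',C)
```

```text
(array([0.4823958 , 0.32591995, 0.17893139]), np.float64(0.0018676131600428919))
0 [211.9955715  205.37759729] [285.56164762 249.7003666 ]
0.01 [211.02653311 205.13016604] [285.34389092 246.73613999]
0.02 [210.03957454 204.87815234] [285.12395014 243.73712579]
0.03 [209.03419472 204.62142787] [284.90179898 240.70279696]
0.04 [208.00987375 204.35985948] [284.67741091 237.63261793]
top [array([109.2, 313.2]), array([105.1, 314.8]), array([100.8, 316.4])]
side [array([390.2, 372.4]), array([391.3, 366.3]), array([392.5, 360. ])]
```

View pics/c6.png

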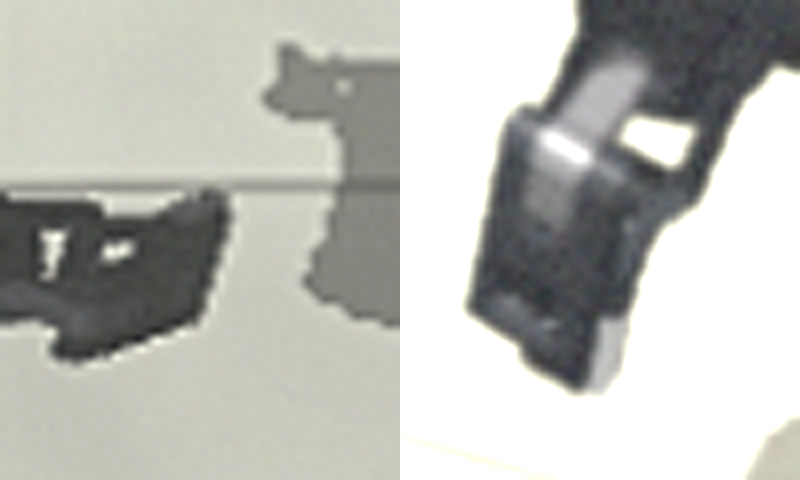

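Run:
```python
from h import *
P=np.array([.1761,.5991,.2015]);Rm=R.from_quat([-0.42403679,0.56651516,0.42332746,0.56572718]).as_matrix()
for dz in(0,.025):
  for b in(-.013,):
    for zz in(-.057,-.043,.043,.057):
      for yy in(-.011,.011):
        q=P+Rm@[b,yy,zz]+[0,0,dz];print(dz,zz,yy,'top crop',((proj('top',q)-[90,295]+.5)*8).round(),'side crop',((proj('side',q)-[360,335]+.5)*8+[400,0]).round())
```

```text
0 -0.057 -0.011 top crop [300. 174.] side crop [726.  62.]
0 -0.057 0.011 top crop [280. 236.] side crop [812. 108.]
0 -0.043 -0.011 top crop [262. 162.] side crop [698. 106.]
0 -0.043 0.011 top crop [242. 224.] side crop [785. 153.]
0 0.043 -0.011 top crop [31. 92.] side crop [509. 397.]
0 0.043 0.011 top crop [ 11. 153.] side crop [601. 450.]
0 0.057 -0.011 top crop [-7. 80.] side crop [476. 448.]
0 0.057 0.011 top crop [-27. 142.] side crop [568. 502.]
0.025 -0.057 -0.011 top crop [261. 190.] side crop [738.  -2.]
0.025 -0.057 0.011 top crop [241. 254.] side crop [827.  44.]
0.025 -0.043 -0.011 top crop [223. 179.] side crop [710.  43.]
0.025 -0.043 0.011 top crop [202. 242.] side crop [799.  90.]
0.025 0.043 -0.011 top crop [-14. 106.] side crop [518. 336.]
0.025 0.043 0.011 top crop [-35. 170.] side crop [612. 389.]
0.025 0.057 -0.011 top crop [-52.  95.] side crop [484. 387.]
0.025 0.057 0.011 top crop [-73. 158.] side crop [578. 442.]
```

Both cameras agree that the real fingertips are about 25 mm higher than the reported TCP, and the xy agrees. That explains why the jaws closed just above the bottle. I'll reopen and descend lower. Fully open pads stand a further 13 mm back, so there is still slack above the table.

{"op": "move_arm", "data": {
  "plan": [
    {"slide": [0,0,0],"twist": [0,0,0]},
    {"slide": [0,0,0],"twist": [0,0,0]},
    {"slide": [0,0,0],"twist": [0,0,0]},
    {"slide": [0,0,0],"twist": [0,0,0]},
    {"slide": [0,0,0],"twist": [0,0,0]},
    {"slide": [0.12,0,0],"twist": [0,0,0]},
    {"slide": [0.22,0,0],"twist": [0,0,0]},
    {"slide": [0.3,0,0],"twist": [0,0,0]},
    {"slide": [0.32,0,0],"twist": [0,0,0]},
    {"slide": [0.33,0,0],"twist": [0,0,0]},
    {"slide": [0.34,0,0],"twist": [0,0,0]},
    {"slide": [0.34,0,0],"twist": [0,0,0]}
  ],
  "grip": 1
}}

```text
t: 5.9
ee_pos: [0.4844, 0.3272, -0.0139]
ee_rot: [0.606, -0.364, -0.606, -0.365]
force: [0.2, 0.1, 0.4]
width: 0.0853
```

{"op": "move_arm", "data": {
  "plan": [
    {"slide": [0.006,0,0],"twist": [0,0,0]},
    {"slide": [0.006,0,0],"twist": [0,0,0]},
    {"slide": [0.006,0,0],"twist": [0,0,0]},
    {"slide": [0.006,0,0],"twist": [0,0,0]},
    {"slide": [0.006,0,0],"twist": [0,0,0]},
    {"slide": [0.006,0,0],"twist": [0,0,0]},
    {"slide": [0.006,0,0],"twist": [0,0,0]},
    {"slide": [0.006,0,0],"twist": [0,0,0]}
  ],
  "grip": -1,
  "grip_force": 40
}}

```text
t: 6.9
ee_pos: [0.4841, 0.327, -0.0174]
ee_rot: [0.606, -0.364, -0.606, -0.364]
force: [-1.3, 0.2, 5.5]
width: 0.0291
```

The width is 29 mm, so the bottle is held. I'll lift it.

{"op": "move_arm", "data": {
  "plan": [
    {"slide": [-0.08,0,0],"twist": [0,0,0]},
    {"slide": [-0.16,0,0],"twist": [0,0,0]},
    {"slide": [-0.24,0,0],"twist": [0,0,0]},
    {"slide": [-0.3,0,0],"twist": [0,0,0]},
    {"slide": [-0.3,0,0],"twist": [0,0,0]},
    {"slide": [-0.3,0,0],"twist": [0,0,0]}
  ]
}}

```text
t: 7.65
ee_pos: [0.4833, 0.3264, 0.1313]
ee_rot: [-0.606, 0.365, 0.606, 0.364]
force: [-0.2, -0.6, -1.1]
width: 0.0291
```

Run:
```python
from h import *
b=shot('side','s4');a=shot('top','t4');s=robot.observe();p=s['ee_pos'];print(s['t'],p,s['force'],s['width'])
h=cv2.cvtColor(b,cv2.COLOR_BGR2HSV);x0,y0=240,180
k=cv2.inRange(h,(4,140,40),(18,255,255));k[:y0]=0;k[y0+100:]=0;k[:,:x0]=0;k[:,x0+100:]=0
n,_,st,ce=cv2.connectedComponentsWithStats(k);print(st[1:],ce[1:])
# expected underside: bottle lifted by dz from table grasp (-.0174)
dz=p[2]+.0174
y=np.radians(28);u=np.array([np.cos(y),np.sin(y)])
for o,z in((.04,.015),(-.012,.015),(-.04,.015),(0,.015)):print(o,proj('side',[*(p[:2]+u*(o-.006)),dz+z]))
ctr=np.array([.5247,-.0498]);v=np.array([np.cos(np.radians(3)),np.sin(np.radians(3))])
print(rel([*(ctr+.006*v),p[2]],down(93)))
cv2.imwrite('pics/c7.png',cv2.resize(b[y0:y0+100,x0:x0+100],None,fx=5,fy=5))
```

```text
7.75 [0.48309096 0.32617817 0.1307959 ] [ 1.06508223  0.51461898 -1.74696832] 0.029300023874579854
[[270 242   5  15  54]
 [292 244   3  10  20]] [[272.         248.77777778]
 [293.05       248.3       ]]
0.04 [271.32378056 248.69940545]
-0.012 [292.8800653  246.05336443]
-0.04 [304.39607579 244.62907499]
0 [287.92443194 246.66398609]
(array([ 0.001 ,  0.2686, -0.7081]), array([ 0.5553, -0.0012, -0.0029]))
```

View pics/c7.png

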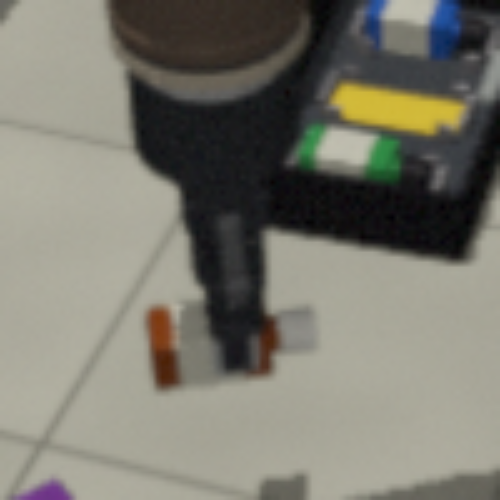

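The bottle is held level and lifted, with its ends within about 1 px of prediction. Now I'll carry it above the bay, staying clear of the lid.

{"op": "move_arm", "data": {
  "plan": [
    {"slide": [0,0.269,-0.708],"twist": [0.555,0,0]},
    {"slide": [0,0.269,-0.708],"twist": [0.555,0,0]},
    {"slide": [0,0.269,-0.708],"twist": [0.555,0,0]},
    {"slide": [0,0.269,-0.708],"twist": [0.555,0,0]},
    {"slide": [0,0.269,-0.708],"twist": [0.555,0,0]},
    {"slide": [0,0.269,-0.708],"twist": [0.555,0,0]},
    {"slide": [0,0.269,-0.708],"twist": [0.555,0,0]},
    {"slide": [0,0.269,-0.708],"twist": [0.555,0,0]},
    {"slide": [0,0.269,-0.708],"twist": [0.555,0,0]},
    {"slide": [0,0.269,-0.708],"twist": [0.555,0,0]},
    {"slide": [0.12,0.269,-0.708],"twist": [0.555,0,0]},
    {"slide": [0.12,0.269,-0.708],"twist": [0.555,0,0]},
    {"slide": [0.12,0.269,-0.708],"twist": [0.555,0,0]}
  ]
}}

```text
t: 9.38
ee_pos: [0.5318, -0.0486, 0.0734]
ee_rot: [0.513, -0.486, -0.513, -0.487]
force: [-0.1, -0.7, -0.4]
width: 0.0292
```

Run:
```python
from h import *
b=shot('side','s5');a=shot('top','t5');s=robot.observe();p=s['ee_pos'];print(s['t'],p,s['force'],s['width'])
v=np.array([np.cos(np.radians(3)),np.sin(np.radians(3))]);c=p[:2]-.006*v;z=p[2]+.0174
print('bottle ends pred side',proj('side',[*(c+.04*v),z+.015]),proj('side',[*(c-.04*v),z+.015]),'under z',z)
print('top',proj('top',[*(c+.04*v),z+.015]),proj('top',[*(c-.04*v),z+.015]))
print(rel([.5307,-.0495,p[2]],down(93)))
C=np.zeros((500,800,3),np.uint8)
C[:,:400]=cv2.resize(a[140:240,295:375],None,fx=5,fy=5);C[:,400:]=cv2.resize(b[130:230,270:350],None,fx=5,fy=5);cv2.imwrite('pics/c8.png',C)
```

```text
9.475 [ 0.53266295 -0.04877682  0.07411961] [ 0.05650703 -1.05555841 -0.14842324] 0.028856623931998775
bottle ends pred side [305.33558552 174.04817052] [330.10478655 177.86698145] under z 0.09151960620870252
top [334.64996412 179.34469305] [336.2759254  204.50641953]
(array([-0.    ,  0.004 , -0.0012]), array([ 0.0007, -0.0001,  0.0036]))
```

View pics/c8.png

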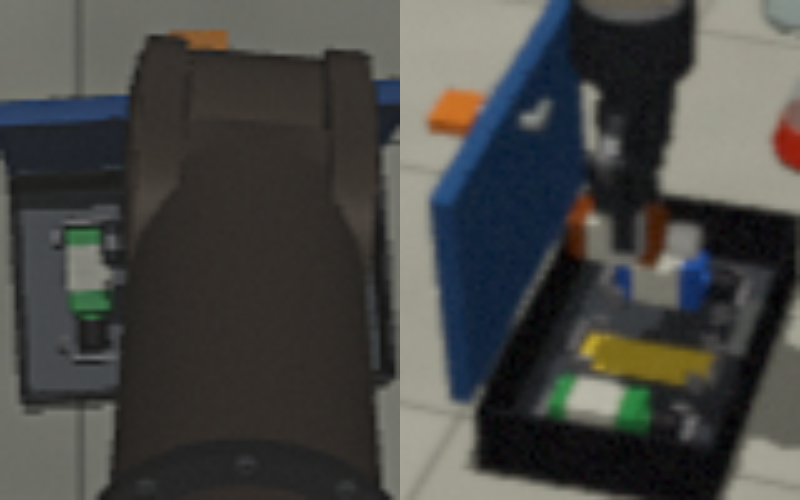

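The bottle hangs over the case clear of the lid; its side-view ends at about (304,176) and (330,177) match prediction. Before lowering I'll cross-check the liner from the side view.

Run:
```python
from h import *
b=cv2.imread('pics/s5.png');h=cv2.cvtColor(b,cv2.COLOR_BGR2HSV);k=cv2.inRange(h,(20,100,60),(35,255,255));k[:190]=0;k[212:]=0;k[:,:300]=0;k[:,345:]=0
c=max(cv2.findContours(k,0,2)[0],key=cv2.contourArea);r=cv2.boxPoints(cv2.minAreaRect(c))
M=cv2.moments(k,True);print('side liner c',onz('side',M['m10']/M['m00'],M['m01']/M['m00'],.007),M['m00'])
a=cv2.imread('pics/t0.png');h=cv2.cvtColor(a,cv2.COLOR_BGR2HSV);k=cv2.inRange(h,(22,90,60),(35,255,255));k[:175]=0;k[215:]=0;k[:,:320]=0;k[:,350:]=0
M=cv2.moments(k,True);print('top liner c',onz('top',M['m10']/M['m00'],M['m01']/M['m00'],.007))
s=robot.observe();print(s['ee_pos'])
```

```text
side liner c [ 0.52429854 -0.04749922  0.007     ] 187.0
top liner c [ 0.52405834 -0.04967186  0.007     ]
[ 0.53266295 -0.04877682  0.07411961]
```

{"op": "move_arm", "data": {
  "plan": [
    {"slide": [0,0.0045,0],"twist": [0,0,0]},
    {"slide": [0.04,0.0045,0],"twist": [0,0,0]},
    {"slide": [0.08,0.0045,0],"twist": [0,0,0]},
    {"slide": [0.12,0.0045,0],"twist": [0,0,0]},
    {"slide": [0.14,0.0045,0],"twist": [0,0,0]},
    {"slide": [0.155,0.0045,0],"twist": [0,0,0]},
    {"slide": [0.155,0.0045,0],"twist": [0,0,0]},
    {"slide": [0.155,0.0045,0],"twist": [0,0,0]}
  ]
}}

```text
t: 10.48
ee_pos: [0.5296, -0.0491, -0.0047]
ee_rot: [0.513, -0.486, -0.513, -0.487]
force: [-0.4, 0.3, -0.8]
width: 0.0293
```

{"op": "move_arm", "data": {
  "plan": [
    {"slide": [0.005,-0.001,0],"twist": [0,0,0]},
    {"slide": [0.01,-0.001,0],"twist": [0,0,0]},
    {"slide": [0.01,-0.001,0],"twist": [0,0,0]},
    {"slide": [0.01,-0.001,0],"twist": [0,0,0]}
  ]
}}

```text
t: 10.98
ee_pos: [0.5288, -0.0491, -0.0088]
ee_rot: [-0.513, 0.487, 0.513, 0.487]
force: [-10.4, 0.3, 23.4]
width: 0.0291
```

{"op": "move_arm", "data": {
  "plan": [
    {"slide": [-0.006,0,0],"twist": [0,0,0]},
    {"slide": [-0.006,0.003,0],"twist": [0,0,0]},
    {"slide": [-0.003,0.003,0],"twist": [0,0,0]},
    {"slide": [-0.003,0.003,0],"twist": [0,0,0]}
  ]
}}

```text
t: 11.48
ee_pos: [0.5282, -0.049, -0.0085]
ee_rot: [0.513, -0.487, -0.513, -0.487]
force: [-1.8, 0.0, 7.4]
width: 0.0291
```

Run:
```python
from h import *
b=shot('side','s6');s=robot.observe();print(s['ee_pos'],s['force'],s['torque'])
cv2.imwrite('pics/c9.png',cv2.resize(b[140:230,275:355],None,fx=7,fy=6.6,interpolation=cv2.INTER_CUBIC))
```

```text
[ 0.52821334 -0.04909323 -0.00854616] [-1.7856419   0.68051476  7.67470239] [0.02588769 0.31647002 0.07979266]
```

View pics/c9.png

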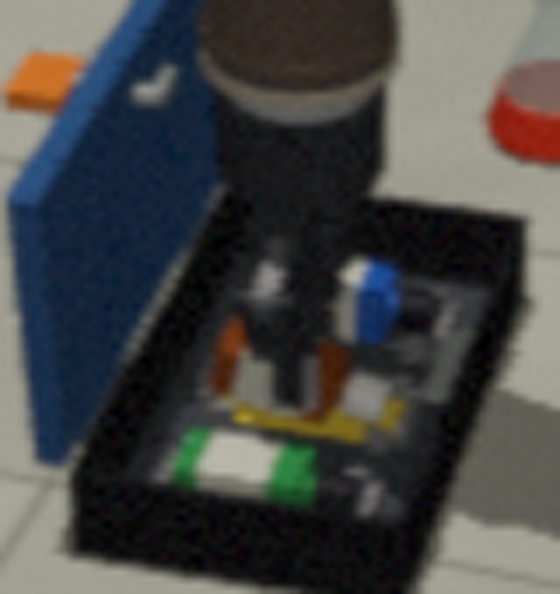

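The bottle sits in the bay, its cap end slightly low from sagging in the grip and lightly touching the liner. I'll release with a partial opening so it settles.

{"op": "move_arm", "data": {
  "plan": [
    {"slide": [0,0,0],"twist": [0,0,0]},
    {"slide": [0,0,0],"twist": [0,0,0]},
    {"slide": [0,0,0],"twist": [0,0,0]},
    {"slide": [0,0,0],"twist": [0,0,0]},
    {"slide": [-0.02,0,0],"twist": [0,0,0]},
    {"slide": [-0.05,0,0],"twist": [0,0,0]},
    {"slide": [-0.1,0,0],"twist": [0,0,0]},
    {"slide": [-0.15,0,0],"twist": [0,0,0]},
    {"slide": [-0.25,0,0],"twist": [0,0,0]},
    {"slide": [-0.35,0,0],"twist": [0,0,0]},
    {"slide": [-0.45,0,0],"twist": [0,0,0]},
    {"slide": [-0.45,0,0],"twist": [0,0,0]}
  ],
  "grip": 0.15
}}

```text
t: 13.02
ee_pos: [0.5305, -0.0494, 0.2214]
ee_rot: [0.515, -0.484, -0.511, -0.489]
force: [-0.0, -0.5, 0.3]
width: 0.049
```

Run:
```python
from h import *
b=shot('side','s7');a=shot('top','t7');s=robot.observe();print(s['t'],s['ee_pos'],s['force'],s['width'])
def mk(im,lo,hi,roi):
    h=cv2.cvtColor(im,cv2.COLOR_BGR2HSV);k=cv2.inRange(h,lo,hi);x0,y0,x1,y1=roi;z=np.zeros_like(k);z[y0:y1,x0:x1]=k[y0:y1,x0:x1];return z
for nm,lo,hi in(('amber',(4,110,30),(17,255,255)),('green',(50,110,30),(80,255,255)),('blue',(100,120,60),(120,255,255))):
    k=mk(b,lo,hi,(300,165,345,220));n,_,st,ce=cv2.connectedComponentsWithStats(k)
    for q,c in zip(st[1:],ce[1:]):
        if q[4]>8:print(nm,q,c.round(1))
# expected for a flat amber: body ends at own +.04 and -.012 (top edge z .037, bottom .007, camera-side face y+.015)
v=np.array([np.cos(np.radians(3)),np.sin(np.radians(3))]);w=np.array([-v[1],v[0]])
for cx in(.5222,.5243):
  c=np.array([cx,-.049])
  for o in(.04,-.012):
    print(cx,o,[proj('side',[*(c+o*v+.015*w),z]).round(1) for z in(.007,.037)])
cv2.imwrite('pics/c10.png',cv2.resize(b[140:230,275:355],None,fx=7,fy=6.6,interpolation=cv2.INTER_CUBIC))
```

```text
13.125 [ 0.52804433 -0.04910265  0.21721307] [ 0.34692723 -0.64924209  0.26086733] 0.04911277494031266
amber [305 188   6  12  40] [307.2 193.1]
amber [318 192   7  12  52] [321.  197.6]
green [300 205   5   9  23] [301.5 208.8]
green [313 207   7  10  48] [316.7 211.9]
blue [313 177   5  11  28] [314.6 181.9]
blue [326 179   6  13  63] [328.5 185.2]
0.5222 0.04 [array([306.1, 202. ]), array([305.8, 194.7])]
0.5222 -0.012 [array([321.6, 204.6]), array([321.5, 197.2])]
0.5243 0.04 [array([305.4, 201.8]), array([305.2, 194.5])]
0.5243 -0.012 [array([320.9, 204.4]), array([320.9, 197.1])]
```

The numbers leave some doubt about whether the far end is fully down. I'll swing the arm aside for a clear view from both cameras.

{"op": "move_arm", "data": {
  "plan": [
    {"slide": [0,0.1,0.5],"twist": [0,0,0]},
    {"slide": [0,0.1,0.5],"twist": [0,0,0]},
    {"slide": [0,0.1,0.5],"twist": [0,0,0]},
    {"slide": [0,0.1,0.5],"twist": [0,0,0]},
    {"slide": [0,0.1,0.5],"twist": [0,0,0]},
    {"slide": [0,0.1,0.5],"twist": [0,0,0]}
  ],
  "grip": -1
}}

```text
t: 13.88
ee_pos: [0.4643, 0.1974, 0.2152]
ee_rot: [-0.513, 0.487, 0.513, 0.486]
force: [0.7, 0.3, -0.2]
width: 0.0003
```

Run:
```python
from h import *
b=shot('side','s8');a=shot('top','t8');s=robot.observe();print(s['t'],s['ee_pos'],s['width'])
def mk(im,lo,hi,roi):
    h=cv2.cvtColor(im,cv2.COLOR_BGR2HSV);k=cv2.inRange(h,lo,hi);x0,y0,x1,y1=roi;z=np.zeros_like(k);z[y0:y1,x0:x1]=k[y0:y1,x0:x1];return z
for nm,lo,hi in(('amber',(4,110,30),(17,255,255)),('yellow',(20,90,50),(35,255,255)),('green',(50,110,30),(80,255,255)),('blue',(100,120,60),(120,255,255))):
    k=mk(a,lo,hi,(298,175,374,218));n,_,st,ce=cv2.connectedComponentsWithStats(k)
    for q,c in zip(st[1:],ce[1:]):
        if q[4]>4:print('top',nm,q,c.round(1),onz('top',*c,.037).round(4))
C=np.zeros((560,800,3),np.uint8)
C[:,:400]=cv2.resize(a[174:216,317:347],(400,560),interpolation=cv2.INTER_CUBIC);C[:,400:]=cv2.resize(b[170:226,295:335],(400,560),interpolation=cv2.INTER_CUBIC)
cv2.imwrite('pics/c11.png',cv2.convertScaleAbs(C,alpha=1.4,beta=15))
```

```text
13.975 [0.46512401 0.19597582 0.21564313] -0.00035112584061896087
top amber [330 183   9   4  32] [334.2 184.4] [ 0.5596 -0.0488  0.037 ]
top amber [331 196   9   5  33] [335.1 198. ] [ 0.5139 -0.051   0.037 ]
top yellow [329 184   2   5   7] [329.3 185.9] [ 0.5549 -0.0321  0.037 ]
top yellow [330 196  11  13  48] [334.  204.5] [ 0.492  -0.0472  0.037 ]
top green [308 185   8   4  21] [311.5 186.8] [0.5523 0.0276 0.037 ]
top green [309 198   8   6  34] [312.6 200.4] [0.5065 0.0242 0.037 ]
top blue [352 183   9   4  29] [355.9 184.2] [ 0.5597 -0.1216  0.037 ]
top blue [353 196   9   6  40] [357.  197.8] [ 0.514  -0.1242  0.037 ]
```

View pics/c11.png

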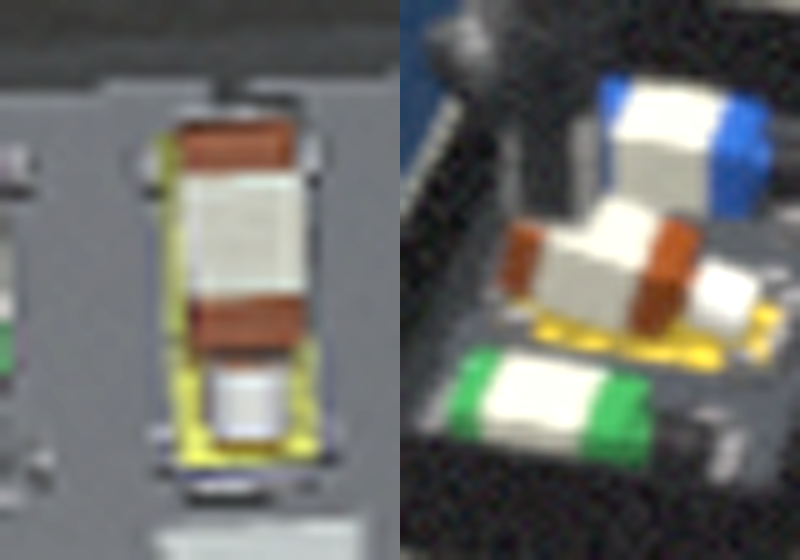

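Top view: the bottle lies in the bay on the liner, square with it, and about 3.5 mm towards the far end. As a check I'll press lightly on the far and near parts of its top and compare contact heights, which also seats it.

Run:
```python
from h import *
print(rel([.552,-.048,.10],down(93)))
```

```text
(array([ 0.2318, -0.1492, -0.4958]), array([-0.0027, -0.0016, -0.0012]))
```

{"op": "move_arm", "data": {
  "plan": [
    {"slide": [0,-0.125,-0.495],"twist": [0,0,0]},
    {"slide": [0,-0.125,-0.495],"twist": [0,0,0]},
    {"slide": [0,-0.125,-0.495],"twist": [0,0,0]},
    {"slide": [0,-0.125,-0.495],"twist": [0,0,0]},
    {"slide": [0,-0.125,-0.495],"twist": [0,0,0]},
    {"slide": [0,-0.125,-0.495],"twist": [0,0,0]},
    {"slide": [0.1,-0.125,-0.495],"twist": [0,0,0]},
    {"slide": [0.2,-0.125,-0.495],"twist": [0,0,0]},
    {"slide": [0.3,-0.125,-0.495],"twist": [0,0,0]},
    {"slide": [0.36,-0.125,-0.495],"twist": [0,0,0]},
    {"slide": [0.37,-0.125,-0.495],"twist": [0,0,0]},
    {"slide": [0.37,-0.125,-0.495],"twist": [0,0,0]},
    {"slide": [0.37,-0.125,-0.495],"twist": [0,0,0]}
  ]
}}

```text
t: 15.6
ee_pos: [0.5415, -0.0456, 0.0327]
ee_rot: [0.514, -0.486, -0.512, -0.487]
force: [-0.5, 0.3, -0.4]
width: -0.0001
```

{"op": "move_arm", "data": {
  "plan": [
    {"slide": [0.004,0,0],"twist": [0,0,0]},
    {"slide": [0.008,0,0],"twist": [0,0,0]},
    {"slide": [0.012,0,0],"twist": [0,0,0]},
    {"slide": [0.016,0,0],"twist": [0,0,0]},
    {"slide": [0.016,0,0],"twist": [0,0,0]}
  ]
}}

```text
t: 16.23
ee_pos: [0.5402, -0.046, 0.023]
ee_rot: [-0.513, 0.487, 0.513, 0.487]
force: [-0.7, -0.1, -0.7]
width: 0.0003
```

{"op": "move_arm", "data": {
  "plan": [
    {"slide": [0.004,-0.001,-0.004],"twist": [0,0,0]},
    {"slide": [0.008,-0.001,-0.004],"twist": [0,0,0]},
    {"slide": [0.012,-0.001,-0.004],"twist": [0,0,0]},
    {"slide": [0.012,-0.001,-0.004],"twist": [0,0,0]}
  ]
}}

```text
t: 16.73
ee_pos: [0.5408, -0.0478, 0.017]
ee_rot: [-0.513, 0.487, 0.513, 0.487]
force: [0.4, 0.4, -0.1]
width: -0.0001
```

{"op": "move_arm", "data": {
  "plan": [
    {"slide": [0.004,0,0],"twist": [0,0,0]},
    {"slide": [0.006,0,0],"twist": [0,0,0]},
    {"slide": [0.006,0,0],"twist": [0,0,0]}
  ]
}}

```text
t: 17.1
ee_pos: [0.5413, -0.0479, 0.0156]
ee_rot: [0.513, -0.486, -0.513, -0.487]
force: [-6.7, 0.7, 19.8]
width: -0.0003
```

{"op": "move_arm", "data": {
  "plan": [
    {"slide": [-0.02,0,0],"twist": [0,0,0]},
    {"slide": [-0.02,0.036,0],"twist": [0,0,0]},
    {"slide": [-0.006,0.036,0],"twist": [0,0,0]},
    {"slide": [-0.003,0.036,0],"twist": [0,0,0]},
    {"slide": [0,0.036,0],"twist": [0,0,0]},
    {"slide": [0,0.036,0],"twist": [0,0,0]}
  ]
}}

```text
t: 17.85
ee_pos: [0.5232, -0.0488, 0.014]
ee_rot: [-0.513, 0.487, 0.513, 0.487]
force: [0.2, -0.5, 0.0]
width: -0.0002
```

{"op": "move_arm", "data": {
  "plan": [
    {"slide": [0.003,0,0],"twist": [0,0,0]},
    {"slide": [0.006,0,0],"twist": [0,0,0]},
    {"slide": [0.006,0,0],"twist": [0,0,0]}
  ]
}}

```text
t: 18.23
ee_pos: [0.5234, -0.0489, 0.012]
ee_rot: [0.513, -0.486, -0.513, -0.487]
force: [-3.2, 0.4, 12.3]
width: -0.0003
```

The contact heights differ: far 15.6 mm, near 12 mm over 18 mm, a tilt of about 10°. So the bottle's far end is riding on the far rib. I'll mend it by regrasping, lifting a little, shifting it 6 mm towards the robot and releasing.

{"op": "move_arm", "data": {
  "plan": [
    {"slide": [-0.1,0,0],"twist": [0,0,0]},
    {"slide": [-0.1,-0.01,0],"twist": [0,0,0]},
    {"slide": [-0.1,-0.01,0],"twist": [0,0,0]},
    {"slide": [-0.1,-0.01,0],"twist": [0,0,0]},
    {"slide": [-0.1,-0.01,0],"twist": [0,0,0]},
    {"slide": [-0.05,-0.01,0],"twist": [0,0,0]},
    {"slide": [0,-0.01,0],"twist": [0,0,0]},
    {"slide": [0.02,-0.01,0],"twist": [0,0,0]},
    {"slide": [0.03,-0.01,0],"twist": [0,0,0]},
    {"slide": [0.03,-0.01,0],"twist": [0,0,0]}
  ],
  "grip": 0.2
}}

```text
t: 19.48
ee_pos: [0.5282, -0.0486, -0.0036]
ee_rot: [0.513, -0.487, -0.513, -0.487]
force: [0.3, 0.2, 0.3]
width: 0.0514
```

{"op": "move_arm", "data": {
  "plan": [
    {"slide": [0,0,0],"twist": [0,0,0]},
    {"slide": [0,0,0],"twist": [0,0,0]},
    {"slide": [0,0,0],"twist": [0,0,0]},
    {"slide": [0,0,0],"twist": [0,0,0]},
    {"slide": [-0.008,0,0],"twist": [0,0,0]},
    {"slide": [-0.008,0.006,0],"twist": [0,0,0]},
    {"slide": [-0.008,0.012,0],"twist": [0,0,0]},
    {"slide": [-0.008,0.012,0],"twist": [0,0,0]},
    {"slide": [-0.008,0.012,0],"twist": [0,0,0]}
  ],
  "grip": -1,
  "grip_force": 30
}}

```text
t: 20.6
ee_pos: [0.522, -0.0489, 0.0002]
ee_rot: [-0.513, 0.487, 0.513, 0.487]
force: [0.8, 0.1, -1.8]
width: 0.0292
```

{"op": "move_arm", "data": {
  "plan": [
    {"slide": [0.006,0,0],"twist": [0,0,0]},
    {"slide": [0.006,0,0],"twist": [0,0,0]}
  ]
}}

```text
t: 20.85
ee_pos: [0.5221, -0.0489, -0.003]
ee_rot: [-0.513, 0.487, 0.513, 0.487]
force: [0.5, -0.8, -0.1]
width: 0.0292
```

{"op": "move_arm", "data": {
  "plan": [
    {"slide": [0,0,0],"twist": [0,0,0]},
    {"slide": [0,0,0],"twist": [0,0,0]},
    {"slide": [0,0,0],"twist": [0,0,0]},
    {"slide": [0,0,0],"twist": [0,0,0]},
    {"slide": [-0.03,0,0],"twist": [0,0,0]},
    {"slide": [-0.1,0,0],"twist": [0,0,0]},
    {"slide": [-0.15,0,0],"twist": [0,0,0]},
    {"slide": [-0.15,0,0],"twist": [0,0,0]}
  ],
  "grip": 0.2
}}

```text
t: 21.85
ee_pos: [0.5237, -0.049, 0.0749]
ee_rot: [0.514, -0.486, -0.512, -0.488]
force: [-0.3, -0.0, -0.6]
width: 0.0512
```

{"op": "move_arm", "data": {
  "plan": [
    {"slide": [0,0,0],"twist": [0,0,0]},
    {"slide": [0,-0.04,0],"twist": [0,0,0]},
    {"slide": [0,-0.04,0],"twist": [0,0,0]},
    {"slide": [0,-0.04,0],"twist": [0,0,0]},
    {"slide": [0.08,-0.04,0],"twist": [0,0,0]},
    {"slide": [0.11,-0.04,0],"twist": [0,0,0]},
    {"slide": [0.116,-0.04,0],"twist": [0,0,0]},
    {"slide": [0.116,-0.04,0],"twist": [0,0,0]}
  ],
  "grip": -1
}}

```text
t: 22.85
ee_pos: [0.5422, -0.048, 0.0147]
ee_rot: [0.513, -0.487, -0.513, -0.487]
force: [0.2, -1.3, 0.3]
width: 0.0003
```

{"op": "move_arm", "data": {
  "plan": [
    {"slide": [0.004,0,0],"twist": [0,0,0]},
    {"slide": [0.008,0,0],"twist": [0,0,0]},
    {"slide": [0.008,0,0],"twist": [0,0,0]}
  ]
}}

```text
t: 23.22
ee_pos: [0.542, -0.0478, 0.0103]
ee_rot: [0.513, -0.487, -0.513, -0.487]
force: [0.2, -0.1, -0.6]
width: -0.0
```

{"op": "move_arm", "data": {
  "plan": [
    {"slide": [0.002,0,0],"twist": [0,0,0]},
    {"slide": [0.004,0,0],"twist": [0,0,0]},
    {"slide": [0.004,0,0],"twist": [0,0,0]}
  ]
}}

```text
t: 23.6
ee_pos: [0.5419, -0.0478, 0.0082]
ee_rot: [-0.513, 0.487, 0.513, 0.487]
force: [0.7, 0.4, -0.5]
width: -0.0001
```

{"op": "move_arm", "data": {
  "plan": [
    {"slide": [0.002,0,0],"twist": [0,0,0]},
    {"slide": [0.004,0,0],"twist": [0,0,0]},
    {"slide": [0.004,0,0],"twist": [0,0,0]}
  ]
}}

```text
t: 23.98
ee_pos: [0.5421, -0.0478, 0.0079]
ee_rot: [0.513, -0.486, -0.513, -0.487]
force: [-7.3, 0.5, 25.1]
width: 0.0001
```

{"op": "move_arm", "data": {
  "plan": [
    {"slide": [0.002,0,0],"twist": [0,0,0]},
    {"slide": [0.004,0,0],"twist": [0,0,0]},
    {"slide": [0.004,0,0],"twist": [0,0,0]}
  ]
}}

```text
t: 24.35
ee_pos: [0.5421, -0.0478, 0.0078]
ee_rot: [0.513, -0.486, -0.513, -0.487]
force: [-15.6, 1.2, 51.1]
width: -0.0001
```

{"op": "move_arm", "data": {
  "plan": [
    {"slide": [-0.02,0,0],"twist": [0,0,0]},
    {"slide": [-0.02,0.036,0],"twist": [0,0,0]},
    {"slide": [-0.012,0.036,0],"twist": [0,0,0]},
    {"slide": [-0.009,0.036,0],"twist": [0,0,0]},
    {"slide": [-0.006,0.036,0],"twist": [0,0,0]},
    {"slide": [-0.006,0.036,0],"twist": [0,0,0]}
  ]
}}

```text
t: 25.1
ee_pos: [0.5245, -0.0487, 0.008]
ee_rot: [-0.513, 0.487, 0.513, 0.487]
force: [-5.4, 1.0, 16.9]
width: -0.0
```

The two heights now agree (7.9 and 8.0 mm), so the bottle lies flat on the liner, and the real tips are about 29 mm above the reported z. Next I'll plan the lid push.

```bash
cat >> h.py <<'E'
C0=np.array([.5243,-.049]);V=np.array([np.cos(np.radians(3)),np.sin(np.radians(3))]);W=np.array([-V[1],V[0]]);D=.029
def case(p): d=np.array(p[:2])-C0; return np.array([d@V,d@W,p[2]+D]) # true tip in case frame
E
python3 - <<'E'
from h import *
s=robot.observe();c=case(s['ee_pos']);print(c,s['t'])
t=lambda g:np.round([-(g[2]-c[2])/.5,-(g[0]-c[0])/.5,(g[1]-c[1])/.5],3)
print('up',t([c[0],c[1],.26]),'over',t([.14,.06,.26]),'down',t([.14,.06,.178]))
c=np.array([.14,.06,.178])
for a in np.arange(100,-1,-5):
    a_=np.radians(a);S,K=np.sin(a_),np.cos(a_);r=.125;g=[.075-r*K+.016*S+.011,.06,.052+r*S+.016*K];print(a,t(g))
E
```

```text
[0.00024662 0.00027916 0.03696062] 25.1
up [-0.446 -0.     0.   ] over [-0.446 -0.28   0.119] down [-0.282 -0.28   0.119]
100 [0.011 0.033 0.   ]
95 [0.006 0.054 0.   ]
90 [0.002 0.076 0.   ]
85 [0.    0.098 0.   ]
80 [0.   0.12 0.  ]
75 [0.002 0.142 0.   ]
70 [0.006 0.163 0.   ]
65 [0.012 0.185 0.   ]
60 [0.019 0.205 0.   ]
55 [0.029 0.225 0.   ]
50 [0.04  0.244 0.   ]
45 [0.053 0.262 0.   ]
40 [0.067 0.279 0.   ]
35 [0.082 0.294 0.   ]
30 [0.099 0.309 0.   ]
25 [0.117 0.321 0.   ]
20 [0.136 0.332 0.   ]
15 [0.156 0.341 0.   ]
10 [0.177 0.349 0.   ]
5 [0.198 0.354 0.   ]
0 [0.22  0.358 0.   ]
```

{"op": "move_arm", "data": {
  "plan": [
    {"slide": [-0.12,0,0],"twist": [0,0,0]},
    {"slide": [-0.24,0,0],"twist": [0,0,0]},
    {"slide": [-0.36,0,0],"twist": [0,0,0]},
    {"slide": [-0.45,0,0],"twist": [0,0,0]},
    {"slide": [-0.45,0,0.06],"twist": [0,0,0]},
    {"slide": [-0.45,-0.08,0.12],"twist": [0,0,0]},
    {"slide": [-0.45,-0.18,0.12],"twist": [0,0,0]},
    {"slide": [-0.45,-0.28,0.12],"twist": [0,0,0]},
    {"slide": [-0.45,-0.28,0.12],"twist": [0,0,0]},
    {"slide": [-0.45,-0.28,0.12],"twist": [0,0,0]},
    {"slide": [-0.36,-0.28,0.12],"twist": [0,0,0]},
    {"slide": [-0.282,-0.28,0.12],"twist": [0,0,0]},
    {"slide": [-0.282,-0.28,0.12],"twist": [0,0,0]},
    {"slide": [-0.282,-0.28,0.12],"twist": [0,0,0]}
  ]
}}

```text
t: 26.85
ee_pos: [0.6612, 0.0184, 0.1503]
ee_rot: [0.513, -0.486, -0.512, -0.487]
force: [0.7, 0.0, 0.8]
width: 0.0
```

Run:
```python
from h import *
s=robot.observe();print(case(s['ee_pos']),s['t'],s['force'],R.from_quat(s['ee_rot']).as_matrix().round(2).tolist())
```

```text
[0.14026291 0.06013392 0.17926826] 26.85 [0.70588384 0.03052649 0.7812219 ] [[0.0, -1.0, -0.05], [0.0, -0.05, 1.0], [-1.0, -0.0, 0.0]]
```

Right on target. First I'll push the lid to about 45°.

{"op": "move_arm", "data": {
  "plan": [
    {"slide": [0.008,0.033,0],"twist": [0,0,0]},
    {"slide": [0.006,0.054,0],"twist": [0,0,0]},
    {"slide": [0.002,0.076,0],"twist": [0,0,0]},
    {"slide": [0,0.098,0],"twist": [0,0,0]},
    {"slide": [0,0.12,0],"twist": [0,0,0]},
    {"slide": [0.002,0.142,0],"twist": [0,0,0]},
    {"slide": [0.006,0.163,0],"twist": [0,0,0]},
    {"slide": [0.012,0.185,0],"twist": [0,0,0]},
    {"slide": [0.019,0.205,0],"twist": [0,0,0]},
    {"slide": [0.029,0.225,0],"twist": [0,0,0]},
    {"slide": [0.04,0.244,0],"twist": [0,0,0]},
    {"slide": [0.053,0.262,0],"twist": [0,0,0]}
  ]
}}

```text
t: 28.35
ee_pos: [0.529, 0.0116, 0.1212]
ee_rot: [-0.513, 0.487, 0.513, 0.487]
force: [1.0, 0.6, 1.1]
width: -0.0
```

Run:
```python
from h import *
s=robot.observe();c=case(s['ee_pos']);print(c,s['t'],s['force'])
b=shot('side','s9');h=cv2.cvtColor(b,cv2.COLOR_BGR2HSV);k=cv2.inRange(h,(5,150,80),(22,255,255));k[:100]=0;k[185:]=0;k[:,:240]=0;k[:,345:]=0;y,x=np.nonzero(k)
if len(x):
    print('stud px',x.mean(),y.mean(),len(x))
    for a in range(90,-1,-15):
        S,K=np.sin(np.radians(a)),np.cos(np.radians(a));X=.075-.126*K+.046*S;Z=.052+.126*S+.046*K;print(a,proj('side',[*(C0+X*V),Z]).round(1))
```

```text
[0.00783375 0.0602351  0.15017809] 28.35 [0.98499321 0.61956204 1.14457769]
stud px 261.44 143.44 50
90 [280.3 151.4]
75 [290.7 150.8]
60 [301.7 152.8]
45 [312.3 157.2]
30 [321.8 163.8]
15 [329.3 171.8]
0 [334.2 180.8]
```

Run:
```python
from h import *
b=cv2.imread('pics/s9.png');h=cv2.cvtColor(b,cv2.COLOR_BGR2HSV);k=cv2.inRange(h,(4,110,50),(22,255,255))
n,_,st,ce=cv2.connectedComponentsWithStats(k)
for q,c in zip(st[1:],ce[1:]):
    if q[4]>5 and 200<c[0]<400 and c[1]<230:print('or',q,c.round())
k=cv2.inRange(h,(102,130,40),(118,255,255));n,_,st,ce=cv2.connectedComponentsWithStats(k)
for q,c in zip(st[1:],ce[1:]):
    if q[4]>20 and 200<c[0]<400 and c[1]<230:print('bl',q,c.round())
for a in(90,60,45,30):
    S,K=np.sin(np.radians(a)),np.cos(np.radians(a));print(a,[proj('side',[*(C0+(.075-.15*K)*V+y*W),.052+.15*S]).round() for y in(.125,-.125)],[proj('side',[*(C0+.075*V+.125*W),.052]).round()])
```

```text
or [373 110  14  13 151] [380. 116.]
or [235 129   5  11  39] [237. 134.]
or [245 130   5  13  43] [247. 136.]
or [373 132  13   3  24] [379. 133.]
or [248 150   3   6  12] [249. 152.]
or [345 154  19  11 106] [354. 159.]
or [314 157   6   9  20] [317. 160.]
or [319 193   6  12  58] [322. 199.]
or [306 196   3   5  13] [307. 198.]
bl [283 142  54  68 828] [309. 179.]
bl [326 179   6  13  63] [329. 185.]
90 [array([281., 170.]), array([306., 127.])] [array([284., 211.])]
60 [array([306., 179.]), array([328., 135.])] [array([284., 211.])]
45 [array([317., 188.]), array([338., 143.])] [array([284., 211.])]
30 [array([325., 198.]), array([345., 152.])] [array([284., 211.])]
```

The lid is at about 45°, as planned. I'll continue to nearly shut.

{"op": "move_arm", "data": {
  "plan": [
    {"slide": [0.014,0.017,0],"twist": [0,0,0]},
    {"slide": [0.029,0.032,0],"twist": [0,0,0]},
    {"slide": [0.046,0.047,0],"twist": [0,0,0]},
    {"slide": [0.064,0.059,0],"twist": [0,0,0]},
    {"slide": [0.083,0.07,0],"twist": [0,0,0]},
    {"slide": [0.103,0.079,0],"twist": [0,0,0]},
    {"slide": [0.124,0.087,0],"twist": [0,0,0]},
    {"slide": [0.145,0.092,0],"twist": [0,0,0]},
    {"slide": [0.16,0.095,0],"twist": [0,0,0]},
    {"slide": [0.16,0.095,0],"twist": [0,0,0]}
  ]
}}

```text
t: 29.65
ee_pos: [0.4819, 0.009, 0.0411]
ee_rot: [-0.513, 0.487, 0.513, 0.486]
force: [0.6, -0.0, 0.3]
width: -0.0003
```

{"op": "move_arm", "data": {
  "plan": [
    {"slide": [0.005,0,0],"twist": [0,0,0]},
    {"slide": [0.009,0,0],"twist": [0,0,0]},
    {"slide": [0.009,0,0],"twist": [0,0,0]}
  ]
}}

```text
t: 30.02
ee_pos: [0.483, 0.0092, 0.0391]
ee_rot: [0.513, -0.486, -0.513, -0.487]
force: [-8.6, 0.5, 29.9]
width: 0.0001
```

Run:
```python
from h import *
s=robot.observe();print(case(s['ee_pos']),s['t'],s['force'])
```

```text
[-0.03821773  0.06023858  0.06814911] 30.025 [-8.60080836  0.45636283 29.93598713]
```

The tip stops at 68.1 mm with the lid at the rim, so it is shut. I'll raise the arm, step aside and locate the stud.

{"op": "move_arm", "data": {
  "plan": [
    {"slide": [-0.1,0,0],"twist": [0,0,0]},
    {"slide": [-0.2,0,0.1],"twist": [0,0,0]},
    {"slide": [-0.25,0,0.22],"twist": [0,0,0]},
    {"slide": [-0.25,0,0.34],"twist": [0,0,0]},
    {"slide": [-0.25,0,0.34],"twist": [0,0,0]},
    {"slide": [-0.25,0,0.34],"twist": [0,0,0]}
  ]
}}

```text
t: 30.78
ee_pos: [0.4734, 0.1789, 0.1621]
ee_rot: [0.513, -0.486, -0.513, -0.486]
force: [0.5, -1.2, -0.9]
width: 0.0001
```

Run:
```python
from h import *
s=robot.observe();print(case(s['ee_pos']),s['t'],s['q'].round(2))
a=shot('top','t10');b=shot('side','s10')
for n,im,e in(('top',a,None),('side',b,None)):
    e=proj(n,[*(C0-.051*V),.108]);h=cv2.cvtColor(im,cv2.COLOR_BGR2HSV);k=cv2.inRange(h,(5,130,60),(22,255,255));k[:int(e[1])-20]=0;k[int(e[1])+20:]=0;k[:,:int(e[0])-20]=0;k[:,int(e[0])+20:]=0
    c=max(cv2.findContours(k,0,2)[0],key=cv2.contourArea);r=cv2.minAreaRect(c);M=cv2.moments(k,True);print(n,'exp',e,'got',r,M['m10']/M['m00'],M['m01']/M['m00'],M['m00'])
    if n=='top':
        u=(M['m10']/M['m00'],M['m01']/M['m00'])
        p=onz('top',*u,.106);print('stud world',p,'case',(p[:2]-C0)@V,(p[:2]-C0)@W)
        ys,xs=np.nonzero(k);P=np.array([onz('top',x,y,.108)[:2] for x,y in zip(xs,ys)]);P-=P.mean(0);w,v=np.linalg.eigh(P.T@P);print('long axis',np.degrees(np.arctan2(v[1,1],v[0,1])),np.sqrt(12*w/len(P)))
    else: u2=(M['m10']/M['m00'],M['m01']/M['m00']);print('tri',tri(ray('top',*u),ray('side',*u2)))
# lid corner check: shut edge
h=cv2.cvtColor(b,cv2.COLOR_BGR2HSV)
```

```text
[-0.03892879  0.23024798  0.19114806] 30.775 [-0.56  0.28  0.12  1.92 -0.04  0.94  1.2 ]
top exp [336.50543458 208.71320975] got ((336.5, 209.5), (3.0, 11.0), 90.0) 336.96666666666664 209.36666666666667 30.0
stud world [ 0.47143066 -0.05319929  0.106     ] case -0.05301665883131565 -0.001426571519084284
long axis 97.47464111344154 [0.01267963 0.03245655]
side exp [334.28966096 178.1663637 ] got ((335.0, 182.5), (13.0, 4.0), 90.0) 335.59183673469386 181.24489795918367 49.0
tri (array([ 0.47093413, -0.05406851,  0.09517877]), np.float64(0.0024167128136490194))
```

{"op": "move_arm", "data": {
  "plan": [
    {"slide": [0,0.026,-0.462],"twist": [1,0,0]},
    {"slide": [0,0.026,-0.462],"twist": [1,0,0]},
    {"slide": [0,0.026,-0.462],"twist": [1,0,0]},
    {"slide": [0,0.026,-0.462],"twist": [1,0,0]},
    {"slide": [0,0.026,-0.462],"twist": [1,0,0]},
    {"slide": [0,0.026,-0.462],"twist": [1,0,0]},
    {"slide": [0,0.026,-0.462],"twist": [1,0,0]},
    {"slide": [0,0.026,-0.462],"twist": [1,0,0]}
  ],
  "grip": 0.1
}}

```text
t: 31.88
ee_pos: [0.4726, -0.0517, 0.1621]
ee_rot: [-0.288, 0.646, 0.289, 0.646]
force: [-0.6, 0.5, -0.2]
width: 0.0469
```

{"op": "move_arm", "data": {
  "plan": [
    {"slide": [0,0,0],"twist": [1,0,0]},
    {"slide": [0,0,0],"twist": [1,0,0]},
    {"slide": [0,0,0],"twist": [1,0,0]},
    {"slide": [0,0,0],"twist": [1,0,0]},
    {"slide": [0,0,0],"twist": [1,0,0]},
    {"slide": [0,0,0],"twist": [1,0,0]},
    {"slide": [0,0,0],"twist": [1,0,0]}
  ]
}}

```text
t: 32.75
ee_pos: [0.4726, -0.0524, 0.1622]
ee_rot: [-0.02, 0.707, 0.02, 0.707]
force: [-0.1, -1.0, 0.0]
width: 0.0468
```

Run:
```python
from h import *
s=robot.observe();print(case(s['ee_pos']),s['t'],s['q'].round(2),s['width'],rel([.4727,-.0523,.055],down(3)))
```

```text
[-0.05179391 -0.00067816  0.19121603] 32.75 [-0.43  0.25  0.53  2.01 -0.15  0.92  0.23] 0.0467536689501259 (array([2.144e-01, 1.000e-04, 2.000e-04]), array([ 0.0039,  0.    , -0.0001]))
```

{"op": "move_arm", "data": {
  "plan": [
    {"slide": [0.08,0,0],"twist": [0,0,0]},
    {"slide": [0.14,0,0],"twist": [0,0,0]},
    {"slide": [0.18,0,0],"twist": [0,0,0]},
    {"slide": [0.2,0,0],"twist": [0,0,0]},
    {"slide": [0.214,0,0],"twist": [0,0,0]},
    {"slide": [0.214,0,0],"twist": [0,0,0]},
    {"slide": [0.214,0,0],"twist": [0,0,0]}
  ]
}}

```text
t: 33.62
ee_pos: [0.4731, -0.0525, 0.0558]
ee_rot: [-0.019, 0.706, 0.019, 0.707]
force: [-0.7, -0.5, 0.2]
width: 0.0474
```

{"op": "move_arm", "data": {
  "plan": [
    {"slide": [0,0,0],"twist": [0,0,0]},
    {"slide": [0,0,0],"twist": [0,0,0]},
    {"slide": [0,0,0],"twist": [0,0,0]},
    {"slide": [0,0,0],"twist": [0,0,0]},
    {"slide": [0,0,0],"twist": [0,0,0]},
    {"slide": [0,0,0],"twist": [0,0,0]}
  ],
  "grip": -1,
  "grip_force": 60
}}

```text
t: 34.38
ee_pos: [0.4733, -0.0524, 0.0554]
ee_rot: [-0.019, 0.706, 0.019, 0.707]
force: [2.9, 0.9, 3.4]
width: 0.0109
```

The stud is gripped, 11 mm wide. Pushing it in.

{"op": "move_arm", "data": {
  "plan": [
    {"slide": [0.004,0,0],"twist": [0,0,0]},
    {"slide": [0.008,0,0],"twist": [0,0,0]},
    {"slide": [0.012,0,0],"twist": [0,0,0]},
    {"slide": [0.015,0,0],"twist": [0,0,0]},
    {"slide": [0.015,0,0],"twist": [0,0,0]},
    {"slide": [0.015,0,0],"twist": [0,0,0]}
  ]
}}

```text
t: 35.12
ee_pos: [0.4734, -0.0525, 0.0485]
ee_rot: [-0.018, 0.706, 0.019, 0.707]
force: [2.1, 1.9, 16.8]
width: 0.0103
```

It went in 6.9 mm with 17 N, so it's fully in. Now I'll turn it clockwise, holding it down.

{"op": "move_arm", "data": {
  "plan": [
    {"slide": [0.001,0,0],"twist": [0.15,0,0]},
    {"slide": [0.001,0,0],"twist": [0.3,0,0]},
    {"slide": [0.001,0,0],"twist": [0.45,0,0]},
    {"slide": [0.001,0,0],"twist": [0.6,0,0]},
    {"slide": [0.001,0,0],"twist": [0.75,0,0]},
    {"slide": [0.001,0,0],"twist": [0.9,0,0]},
    {"slide": [0.001,0,0],"twist": [1,0,0]},
    {"slide": [0.001,0,0],"twist": [1,0,0]}
  ]
}}

```text
t: 36.12
ee_pos: [0.4725, -0.0521, 0.0483]
ee_rot: [0.254, 0.66, -0.253, 0.66]
force: [-5.7, 3.3, 30.9]
width: 0.0107
```

{"op": "move_arm", "data": {
  "plan": [
    {"slide": [-0.001,0,0],"twist": [0.15,0,0]},
    {"slide": [-0.001,0,0],"twist": [0.3,0,0]},
    {"slide": [-0.001,0,0],"twist": [0.45,0,0]},
    {"slide": [-0.001,0,0],"twist": [0.6,0,0]},
    {"slide": [-0.001,0,0],"twist": [0.75,0,0]},
    {"slide": [-0.001,0,0],"twist": [0.88,0,0]},
    {"slide": [-0.001,0,0],"twist": [0.96,0,0]},
    {"slide": [-0.001,0,0],"twist": [0.96,0,0]},
    {"slide": [-0.001,0,0],"twist": [0.96,0,0]}
  ]
}}

```text
t: 37.25
ee_pos: [0.472, -0.0512, 0.0483]
ee_rot: [0.479, 0.522, -0.478, 0.52]
force: [-5.1, 6.6, 26.7]
width: 0.0108
```

Run:
```python
from h import *
s=robot.observe();print(s['ee_pos'],s['t'],s['force'],s['torque'],R.from_quat(s['ee_rot']).as_matrix()[:,2],np.degrees(np.arctan2(*R.from_quat(s['ee_rot']).as_matrix()[1::-1,2])))
```

```text
[ 0.4719966  -0.05119518  0.0483365 ] 37.25 [-5.05619521  6.63470614 26.72559876] [ 1.55524936  1.09507214 -0.05725816] [ 0.0842109  -0.99644245 -0.00331283] -85.16932358751694
```

It has turned 88°. Letting go, then lifting away.

{"op": "move_arm", "data": {
  "plan": [
    {"slide": [0,0,0],"twist": [0,0,0]},
    {"slide": [0,0,0],"twist": [0,0,0]},
    {"slide": [0,0,0],"twist": [0,0,0]},
    {"slide": [0,0,0],"twist": [0,0,0]},
    {"slide": [0,0,0],"twist": [0,0,0]},
    {"slide": [0,0,0],"twist": [0,0,0]},
    {"slide": [-0.05,0,0],"twist": [0,0,0]},
    {"slide": [-0.12,0,0],"twist": [0,0,0]},
    {"slide": [-0.22,0,0],"twist": [0,0,0]},
    {"slide": [-0.3,0,0],"twist": [0,0,0]},
    {"slide": [-0.3,0.1,0],"twist": [0,0,0]},
    {"slide": [-0.3,0.22,0],"twist": [0,0,0]},
    {"slide": [-0.3,0.34,0],"twist": [0,0,0]},
    {"slide": [-0.3,0.34,0],"twist": [0,0,0]}
  ],
  "grip": 0.1
}}

```text
t: 39.0
ee_pos: [0.6451, -0.0373, 0.196]
ee_rot: [0.477, 0.521, -0.478, 0.522]
force: [-0.2, -0.7, -0.3]
width: 0.047
```

Run:
```python
from h import *
s=robot.observe();print(s['ee_pos'],s['t'],s['width'])
a=shot('top','t11');b=shot('side','s11')
u={}
for n,im in(('top',a),('side',b)):
    e=proj(n,[*(C0-.051*V),.108]);h=cv2.cvtColor(im,cv2.COLOR_BGR2HSV);k=cv2.inRange(h,(5,130,60),(22,255,255));k[:int(e[1])-15]=0;k[int(e[1])+15:]=0;k[:,:int(e[0])-15]=0;k[:,int(e[0])+15:]=0
    M=cv2.moments(k,True)
    if not M['m00']: print(n,'hidden');continue
    u[n]=(M['m10']/M['m00'],M['m01']/M['m00']);ys,xs=np.nonzero(k);print(n,u[n],M['m00'],xs.min(),xs.max(),ys.min(),ys.max())
    if n=='top':
        P=np.array([onz('top',x,y,.108)[:2] for x,y in zip(xs,ys)]);P-=P.mean(0);w,v=np.linalg.eigh(P.T@P);print('long axis',np.degrees(np.arctan2(v[1,1],v[0,1])),np.sqrt(12*w/len(P)))
if len(u)==2:print('tri',tri(ray('top',*u['top']),ray('side',*u['side'])))
h=cv2.cvtColor(b,cv2.COLOR_BGR2HSV)
for nm,lo,hi in(('red',(0,150,60),(4,255,255)),('green',(45,100,50),(85,255,255))):
    k=cv2.inRange(h,lo,hi);ys,xs=np.nonzero(k[165:200,315:355]);print('dot side',nm,len(xs),xs.mean()+315 if len(xs) else 0,ys.mean()+165 if len(xs) else 0)
```

```text
[ 0.64509593 -0.03730651  0.19601143] 39.0 0.04703023486413211
top (336.3666666666667, 210.33333333333334) 30.0 334 338 204 215
long axis -167.4515258600969 [0.01090648 0.03283024]
side (334.9431818181818, 182.42045454545453) 88.0 330 340 178 187
tri (array([ 0.47010787, -0.05177805,  0.09223292]), np.float64(0.0018083858700753944))
dot side red 0 0 0
dot side green 0 0 0
```

The wing now lies across the lid. To confirm that it sprung back out, I'll compare the predicted wing extents in the side view with the observed ones, for both "out" and "4.5 mm in".

Run:
```python
from h import *
def ext(st,ang,dz):
    a=np.radians(ang);P=[]
    for l in(-.018,.018):
        for t in(-.006,.006):
            for z in(.08,.108):
                x=-.051+l*np.cos(a)-t*np.sin(a);y=l*np.sin(a)+t*np.cos(a);P.append(proj(st,[*(C0+x*V+y*W),z-dz]))
    P=np.array(P);return P.min(0).round(1),P.max(0).round(1)
for n in('s10','s11'):
    b=cv2.imread(f'pics/{n}.png');h=cv2.cvtColor(b,cv2.COLOR_BGR2HSV);k=cv2.inRange(h,(5,100,50),(22,255,255))[165:200,315:355];ys,xs=np.nonzero(k);print(n,xs.min()+315,xs.max()+316,ys.min()+165,ys.max()+166,len(xs))
for ang,dz in((90,0),(0,0),(0,.0045),(0,.007),(15,0)):print(ang,dz,ext('side',ang,dz))
```

```text
s10 332 338 176 190 61
s11 330 341 178 188 95
90 0 (array([330.9, 174.6]), array([337.5, 189.1]))
0 0 (array([328.1, 176.2]), array([340.4, 187.4]))
0 0.0045 (array([328.1, 177.4]), array([340.4, 188.6]))
0 0.007 (array([328.1, 178. ]), array([340.4, 189.2]))
15 0 (array([328.4, 177. ]), array([340.2, 186.6]))
```

{"op": "move_arm", "data": {
  "plan": [
    {"slide": [-0.05,0.1,-0.2],"twist": [0,0,0]},
    {"slide": [-0.05,0.1,-0.4],"twist": [0,0,0]},
    {"slide": [-0.05,0.1,-0.6],"twist": [0,0,0]},
    {"slide": [-0.05,0.1,-0.6],"twist": [0,0,0]},
    {"slide": [-0.05,0.1,-0.6],"twist": [0,0,0]},
    {"slide": [-0.05,0.1,-0.6],"twist": [0,0,0]},
    {"slide": [-0.05,0.1,-0.6],"twist": [0,0,0]},
    {"slide": [-0.05,0.1,-0.6],"twist": [0,0,0]}
  ]
}}

```text
t: 40.1
ee_pos: [0.6666, 0.2626, 0.2234]
ee_rot: [0.479, 0.52, -0.479, 0.52]
force: [0.3, 0.4, -0.7]
width: 0.047
```

Run:
```python
from h import *
s=robot.observe();print(s['ee_pos'],s['t'])
a=shot('top','t12');b=shot('side','s12')
h=cv2.cvtColor(b,cv2.COLOR_BGR2HSV);k=cv2.inRange(h,(5,100,50),(22,255,255))[165:200,315:355];ys,xs=np.nonzero(k);print('side',xs.min()+315,xs.max()+316,ys.min()+165,ys.max()+166,len(xs))
h=cv2.cvtColor(a,cv2.COLOR_BGR2HSV);k=cv2.inRange(h,(5,100,50),(22,255,255))[190:228,320:355];ys,xs=np.nonzero(k);xs=xs+320;ys=ys+190;print('top',xs.min(),xs.max(),ys.min(),ys.max(),len(xs))
P=np.array([onz('top',x,y,.108)[:2] for x,y in zip(xs,ys)]);print(P.mean(0));P-=P.mean(0);w,v=np.linalg.eigh(P.T@P);print('axis',np.degrees(np.arctan(v[1,1]/v[0,1])),np.sqrt(12*w/len(P)))
# green/red dots on lid
for nm,lo,hi in(('red',(0,120,60),(4,255,255)),('green',(45,80,50),(85,255,255))):
    ys,xs=np.nonzero(cv2.inRange(h,lo,hi)[195:225,322:352]);print(nm,len(xs),xs.mean()+322 if len(xs) else '',ys.mean()+195 if len(xs) else '')
print('front edge lid blue rows vs shut',[proj('top',[*(C0-.075*V+y*W),.068]).round(1) for y in(-.125,.125)])
k=cv2.inRange(h,(100,110,40),(120,255,255));k[:150]=0;k[230:]=0;k[:,:280]=0;k[:,390:]=0;ys,xs=np.nonzero(k);print('blue rows',[(x,ys[xs==x].min(),ys[xs==x].max()) for x in(300,372)])
```

```text
[0.66659826 0.26262418 0.22343874] 40.1
side 330 341 178 188 95
top 335 338 204 215 36
[ 0.46977048 -0.05160871]
axis 1.572860037030735 [0.01261257 0.0355917 ]
red 1 327.0 210.0
green 2 335.5 201.0
front edge lid blue rows vs shut [array([374.8, 214.6]), array([297.8, 219.2])]
blue rows [(300, np.int64(174), np.int64(219)), (372, np.int64(182), np.int64(215))]
```

Final checks:
- **Wing:** the axis is at 1.6° against the case's 3°, so it has turned the full 90°.
- **Lid:** its front edge matches the shut position to within about 0.5 px.
- **Stud height:** the offset against the model matches the earlier "out" view (1.2 px against 1.15 px), so it has sprung out.

The arm is clear, so I'm handing in.

```bash
python3 -c "
from station import robot
print(robot.close_job(), robot.observe()['t'])"
```

```text
the job is handed in; nothing more can be done
the job is handed in; nothing more can be done
```

I laid the amber bottle in the yellow-lined bay and shut the lid. I then pushed the stud in 6.9 mm, turned it about 88–90° clockwise while holding it in, and let go. The job was handed in at about 40 s of the 72 s allowed.

**Last checks**
- **Bottle:** after I mended the placing, probing its top at two points gave the same height (7.9 and 8.0 mm reported), so it lies flat.
- **Lid:** the fingertips stopped at 68.1 mm, the height of a shut lid, and the front edge in the top view agrees to about 0.5 px.
- **Stud:** the wing lies across the free edge, at 1.6° against the case's 3°. Its height in the side view fits sprung out rather than 4.5 mm in. That comparison rests on about 1 px, and I did not test the lock by trying to turn the stud back.

**What failed or disagreed along the way**
- **First three moves:** they were refused because the rows had no twist.
- **First grasp:** it closed on nothing. The real fingertips sit about 29 mm above the reported TCP height, which I corrected for from then on.
- **First placing:** the bottle's far end rode on a rib. The probing caught this, and I regrasped the bottle and moved it 6 mm towards the robot.
- **Hard press:** while probing, the fingertips pressed the bottle with about 51 N, harder than intended.
- **Not checked:** I did not measure the bystander glassware at the end. No unexpected contact force showed up.

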